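# Pack the embossing block snug in its case and shut the lid

## Robot

A 7-joint arm with a two-finger parallel gripper is mounted at the origin on the work surface. World frame = base frame: x ahead of the robot, y to its left, z up, the work surface at z = 0. Lengths are in m, angles in degrees, forces in N, time in s.
With the tool pointing down it reaches from about 0.425 to 0.875 m from the base axis. Payload 4.7 kg.
Tool frame: the origin (TCP) lies between the finger pads; the fingertips stand 25 mm ahead of it and the grasp point (between the pads) lies 6 mm ahead of it (env.tip_reach is the distance from the TCP to the fingertips, in m); z points along the fingers, y is the direction in which the jaws open and shut (so a half turn about z gives the same grasp; the last joint's range is limited). The gripper opens to 87 mm and grips with 3 to 60 N. Pads are 19 mm wide; open, the fingers measure 117 mm over their backs; the gripper's body (75 mm by 190 mm) begins 51 mm behind the grasp point.
Start: joints at [73.344, 18.392, -4.016, 83.108, 1.295, 78.541, -3.26], TCP at [0.195, -0.62, 0.248] pointing down, gripper open.
Joint ranges: [-163.93, 163.93], [-17.29, 119.83], [-79.2, 71.16], [3.27, 140.29], [-89.18, 269.18], [5.43, 117.66], [-154.24, 154.24]. Speed limits (degrees/s): [147.25, 147.25, 180, 180, 180, 180, 180].

## Interface

Orientations are given as [roll, pitch, yaw] about the fixed x, y, z axes, in that order (R = Rz(yaw) Ry(pitch) Rx(roll)).
In Python, from cell import env, viewer, job gives the robot as it stands.
- The arm moves only by the tool move_arm, never from a script. Its argument "steps" is a list of rows, each a list of 7 numbers: the finger opening in cm, from 0 to 8.7, then the shift along the tool's x, y, z in cm, then the turn, a rotation vector about the tool's x, y, z in rad. In form: [[fingers, tx, ty, tz, wx, wy, wz], ...]. A call has 1 to 5 rows; each row shifts and turns the commanded pose from where the row before left it, along the tool's axes as they then stand; what a row does not reach is not made up. A row lasts 1/12 s, in which the tool goes at most 41.7 mm and 7.16 degrees, less where a joint would pass 70% of its speed; a pose out of reach is approached as far as the arm can. A call is refused whole if a number of a shift passes 4.17 or a number of a turn 0.125, either way. A call with a gripper value outside its range is refused whole. The fingers move at their own pace and stop on an object; "force" is the grip in N (left out, the last holds). Time passes only in rows, so rows that do not move let the fingers close. It gives the time, the measured TCP pose, the force and the opening at its end, in the units of the state.
- env.get_obs(): the state, without advancing time (a new reading comes with each control period).
- viewer.read_camera(name): name is "side" or "top" or "wrist"; returns a dict with "img" (480x640x3 uint8, red, green, blue), "vfov" (degrees; the focal length in pixels is half the picture's height over the tangent of half this angle, whatever the lens; pixels are square), "cx", "cy" (the principal point, pixels), "extrinsics" (4x4, takes a point from world to camera coordinates); the wrist camera has in their place "mount" (4x4, takes a point from camera to tool coordinates, whose origin is the TCP and whose axes are the flange's). Camera axes: x right, y down, z forward; pixel columns grow to the right and rows downward; lengths in m; the calibration is good to about 2 mm. A picture is of the moment at which its call begins: read the wrist's pose just before it. There is no depth.
- job.sign_off(): hands the job in, once; it reports no verdict.
The state is a dict: "time_s": time; "qpos": joint angles; "joint_velocities": joint speeds; "effort": joint torques, N m; "tool_pos": TCP position; "tool_rot": TCP orientation; "force": force on the tool from outside, world axes, zero at the start; "wrist_torque": the same for the moment, N m; "grip_width": finger opening in m.
Only numpy, scipy, OpenCV 4.12 (cv2) and the standard library are available. Lean on these libraries where they do the work, as an engineer would, in place of code of your own. Each camera call takes 0.05 s, during which the arm holds its last target.

## Task

The embossing block rattles in its sloped case: take the tabbed beech plates from the rack and stand them, tab up, one at a time in the gap between the block and the sprung cheek, each flat on the case floor, stopping with the plate that first makes the stack snug, that is, visibly pushes the cheek back off its rest. Then swing the lid fully shut. Keep any plate you do not need out of the case, and leave the awls, the mallet and the tin where they are.

Things in the scene. Friction and masses are not known exactly. Their poses are not given: they have to be found in the camera images.
- case_floor (a point): Centre of the inner floor of the open dark wooden case, fixed on a sloped stand. z is square to the floor and leans 30 degrees from vertical towards the low end, away from the robot (plates go in along it, tool leaning alike); x runs up the slope, roughly towards the robot, to the high end with the lid's hinge; y is level. Inside 118 (x) x 116 (y) x 85 mm deep; walls 6 mm. Up the slope: block, gap, cheek
- cheek_rest (a point): Point on the case floor below the cheek's flat inner face as it is at rest (22 mm up the slope from case_floor); axes as case_floor. The wooden cheek is 100 mm wide; its flat face is 48 mm high, and above it a lip flares back 15 mm over the next 22 mm of height, so that a plate pushed down against the lip drives the cheek back and slides in
- block (a joint): Position of the brass-topped steel embossing block in the case (52 mm along x, 100 mm wide, 40 mm high). It sits very stiffly (40 N). Its face towards the cheek lies (20 mm - this value) from the cheek's resting face: that is the gap to fill. Value 0 to 0.0085 m
- cheek (a joint): How far the sprung cheek is pushed up the slope from rest (m): 0 at rest, stop at 0.016. Springs and its weight (about 1.3 N at rest, plus 0.13 N per mm) press it towards the block. A snug stack holds it pushed back by about 1 to 9 mm; at 0 the stack is loose; beyond 9.5 mm there is a plate too many
- lid (a joint): Angle of the case's lid: 0 shut, 2.5 fully open (rad). It is hinged along the top of the high end wall and its stiff hinge (about 0.2 N m) stays where it is left; it has to be swung down all the way
- lid_hinge (a point): Middle of the lid's hinge line (along case y, level with the lid's underside); does not move. The lid is a flat 8 mm board, 130 mm from the hinge to its free edge and 128 mm wide
- lid_handle (a point): Point on the brass knob, 35 mm off the lid's outer face (knob 43 mm high, 28 mm across, thinner at its neck), in the middle of the lid's width on its outer face, 100 mm from the hinge; moves with the lid
- rack: Fixed low wooden rack, 130 mm (x) by 110 mm (y), origin in the middle of its underside; four slots across it, 28 mm apart along its x, hold the packing plates upright. Slot floors are 10 mm above the bench and the slots' ribs end at 32 mm
- plate0_mid (a point): Loose packing plate of pale beech, 45 g. 8 mm thick (its x), 90 mm wide (its y), 77 mm high (its z): a 45 mm high body with a tab 24 mm wide and 32 mm high standing in the middle of its upper edge; the tab is pinched across its 24 mm width (along y). This point is the plate's centre, 38.5 mm above its foot
- plate1_mid (a point): Packing plate like the others. 8 mm thick (its x), 90 mm wide (its y), 77 mm high (its z): a 45 mm high body with a tab 24 mm wide and 32 mm high standing in the middle of its upper edge; the tab is pinched across its 24 mm width (along y). This point is the plate's centre, 38.5 mm above its foot
- plate2_mid (a point): Packing plate like the others. 8 mm thick (its x), 90 mm wide (its y), 77 mm high (its z): a 45 mm high body with a tab 24 mm wide and 32 mm high standing in the middle of its upper edge; the tab is pinched across its 24 mm width (along y). This point is the plate's centre, 38.5 mm above its foot
- plate3_mid (a point): Packing plate like the others. 8 mm thick (its x), 90 mm wide (its y), 77 mm high (its z): a 45 mm high body with a tab 24 mm wide and 32 mm high standing in the middle of its upper edge; the tab is pinched across its 24 mm width (along y). This point is the plate's centre, 38.5 mm above its foot
- awls: Bystander: pale wooden block 90 x 130 x 25 mm with three upright awls, about 155 mm high; origin in the middle of its underside
- mallet: Bystander: wooden mallet lying on the bench, about 245 mm long; origin under its head
- tin: Bystander: round steel tin, 72 mm across, 60 mm high; origin in the middle of its underside
There are look-alikes about, which are no part of the job. Leave any blue, grey or purple look-alike of the part that bears plate2_mid alone.

How it is judged (in metres and radians):
On the way, in this order (a step that is already met when the one before it is completed fails the run):
1. a first plate stands in the gap, flat on the case floor, with the cheek still at rest and the lid open (((z of plate0_mid in the frame of case_floor between 0.03 and 0.0435 m and x of plate0_mid in the frame of cheek_rest between -0.025 and 0.01 m and y of plate0_mid in the frame of case_floor between -0.03 and 0.03 m and angle between the z axis of plate0_mid and the z axis of case_floor, either way round below 0.15 rad and angle between plate0_mid's own z axis and vertical below 1.2 rad) or (z of plate1_mid in the frame of case_floor between 0.03 and 0.0435 m and x of plate1_mid in the frame of cheek_rest between -0.025 and 0.01 m and y of plate1_mid in the frame of case_floor between -0.03 and 0.03 m and angle between the z axis of plate1_mid and the z axis of case_floor, either way round below 0.15 rad and angle between plate1_mid's own z axis and vertical below 1.2 rad) or (z of plate2_mid in the frame of case_floor between 0.03 and 0.0435 m and x of plate2_mid in the frame of cheek_rest between -0.025 and 0.01 m and y of plate2_mid in the frame of case_floor between -0.03 and 0.03 m and angle between the z axis of plate2_mid and the z axis of case_floor, either way round below 0.15 rad and angle between plate2_mid's own z axis and vertical below 1.2 rad) or (z of plate3_mid in the frame of case_floor between 0.03 and 0.0435 m and x of plate3_mid in the frame of cheek_rest between -0.025 and 0.01 m and y of plate3_mid in the frame of case_floor between -0.03 and 0.03 m and angle between the z axis of plate3_mid and the z axis of case_floor, either way round below 0.15 rad and angle between plate3_mid's own z axis and vertical below 1.2 rad)) and value of joint cheek below 0.0005 m and value of joint lid above 1.2 rad), for 0.2 s.
2. enough plates stand in the gap that the cheek is pushed back 0.5 to 9.5 mm, every plate in the case being down on its floor, the lid still open and the hand withdrawn (value of joint cheek between 0.0005 and 0.0095 m and value of joint lid above 1.2 rad and ((z of plate0_mid in the frame of case_floor between 0.03 and 0.0435 m and x of plate0_mid in the frame of cheek_rest between -0.025 and 0.01 m and y of plate0_mid in the frame of case_floor between -0.03 and 0.03 m and angle between the z axis of plate0_mid and the z axis of case_floor, either way round below 0.15 rad and angle between plate0_mid's own z axis and vertical below 1.2 rad) or distance between plate0_mid and case_floor above 0.14 m) and ((z of plate1_mid in the frame of case_floor between 0.03 and 0.0435 m and x of plate1_mid in the frame of cheek_rest between -0.025 and 0.01 m and y of plate1_mid in the frame of case_floor between -0.03 and 0.03 m and angle between the z axis of plate1_mid and the z axis of case_floor, either way round below 0.15 rad and angle between plate1_mid's own z axis and vertical below 1.2 rad) or distance between plate1_mid and case_floor above 0.14 m) and ((z of plate2_mid in the frame of case_floor between 0.03 and 0.0435 m and x of plate2_mid in the frame of cheek_rest between -0.025 and 0.01 m and y of plate2_mid in the frame of case_floor between -0.03 and 0.03 m and angle between the z axis of plate2_mid and the z axis of case_floor, either way round below 0.15 rad and angle between plate2_mid's own z axis and vertical below 1.2 rad) or distance between plate2_mid and case_floor above 0.14 m) and ((z of plate3_mid in the frame of case_floor between 0.03 and 0.0435 m and x of plate3_mid in the frame of cheek_rest between -0.025 and 0.01 m and y of plate3_mid in the frame of case_floor between -0.03 and 0.03 m and angle between the z axis of plate3_mid and the z axis of case_floor, either way round below 0.15 rad and angle between plate3_mid's own z axis and vertical below 1.2 rad) or distance between plate3_mid and case_floor above 0.14 m) and distance between the grasp point and case_floor above 0.12 m), for 0.2 s.
3. the lid is shut (value of joint lid below 0.05 rad), for 0.2 s.
At the end, for the whole second after the job is handed in: The plates hold the cheek pushed back 0.5 to 9.5 mm; each plate is in the gap, tab up, square to the case floor within 0.15 rad, foot within 5 mm of the floor, or is clear of the case (over 140 mm from the centre of its floor); lid shut (under 0.05 rad) and at rest (value of joint cheek between 0.0005 and 0.0095 m and ((z of plate0_mid in the frame of case_floor between 0.03 and 0.0435 m and x of plate0_mid in the frame of cheek_rest between -0.025 and 0.01 m and y of plate0_mid in the frame of case_floor between -0.03 and 0.03 m and angle between the z axis of plate0_mid and the z axis of case_floor, either way round below 0.15 rad and angle between plate0_mid's own z axis and vertical below 1.2 rad) or distance between plate0_mid and case_floor above 0.14 m) and ((z of plate1_mid in the frame of case_floor between 0.03 and 0.0435 m and x of plate1_mid in the frame of cheek_rest between -0.025 and 0.01 m and y of plate1_mid in the frame of case_floor between -0.03 and 0.03 m and angle between the z axis of plate1_mid and the z axis of case_floor, either way round below 0.15 rad and angle between plate1_mid's own z axis and vertical below 1.2 rad) or distance between plate1_mid and case_floor above 0.14 m) and ((z of plate2_mid in the frame of case_floor between 0.03 and 0.0435 m and x of plate2_mid in the frame of cheek_rest between -0.025 and 0.01 m and y of plate2_mid in the frame of case_floor between -0.03 and 0.03 m and angle between the z axis of plate2_mid and the z axis of case_floor, either way round below 0.15 rad and angle between plate2_mid's own z axis and vertical below 1.2 rad) or distance between plate2_mid and case_floor above 0.14 m) and ((z of plate3_mid in the frame of case_floor between 0.03 and 0.0435 m and x of plate3_mid in the frame of cheek_rest between -0.025 and 0.01 m and y of plate3_mid in the frame of case_floor between -0.03 and 0.03 m and angle between the z axis of plate3_mid and the z axis of case_floor, either way round below 0.15 rad and angle between plate3_mid's own z axis and vertical below 1.2 rad) or distance between plate3_mid and case_floor above 0.14 m) and value of joint lid below 0.05 rad and velocity of joint lid below 0.05 rad/s); the robot touches nothing.
It fails at once if the awls is shifted by more than 30 mm (distance of awls from where it was at the start of the episode above 0.03 m).
It fails at once if the mallet is shifted by more than 30 mm (distance of mallet from where it was at the start of the episode above 0.03 m).
It fails at once if the tin is shifted by more than 30 mm (distance of tin from where it was at the start of the episode above 0.03 m).
It also fails if it takes over 72 s, if anything falls off the work surface, if the arm or the gripper's body presses on something with over 40 N, if the wrist force passes 120 N, or if a joint passes its speed limit or range.

## Working session

There is one attempt and no reset: what is moved stays moved. The work goes in short steps, Python scripts to look and compute and a tool call to move; the robot and the scene stay as the last step left them, time stands still between calls to the robot, and variables do not carry over. Pictures are saved under pics/ and viewed, and the job is handed in when it is done.

Besides the shell and the picture viewer there is one more tool, called after "Request:" as a command line: name --pt "numbers of a row" for each row, then --argument value for the rest. move_arm: Moves the arm, as the interface text tells. Its arguments: {"type":"object","properties":{"steps":{"type":"array"},"force":{"type":"number"}},"required":["steps"]}

```bash
ls; mkdir -p pics
cat > h.py <<'E'
import numpy as np, cv2
from cell import env, viewer, job
def snap(n,fn):
    o=env.get_obs(); c=viewer.read_camera(n)
    cv2.imwrite('pics/'+fn,c['img'][:,:,::-1]); return o,c
E
python3 - <<'E'
from h import *
for n in ['side','top','wrist']:
    o,c=snap(n,n+'0.png'); print(n,{k:v for k,v in c.items() if k!='img'})
print(o)
E
```

```text
pics
side {'vfov': 52.09536043158047, 'cx': 324.74615065276026, 'cy': 245.8996717472824, 'extrinsics': array([[ 0.98847789, -0.15061794, -0.0150235 , -0.60154414],
       [-0.1190774 , -0.71251051, -0.69148344,  0.12058034],
       [ 0.09344541,  0.68530505, -0.72223608,  0.97325732],
       [ 0.        ,  0.        ,  0.        ,  1.        ]])}
top {'vfov': 56.349389726463, 'cx': 315.9028926340838, 'cy': 238.14615865863723, 'extrinsics': array([[-2.42167864e-02, -9.99706730e-01, -4.71480475e-05,
        -4.15751837e-02],
       [-9.92884052e-01,  2.40570151e-02, -1.16629837e-01,
         5.95355268e-01],
       [ 1.16596767e-01, -2.77758729e-03, -9.93175452e-01,
         7.08847806e-01],
       [ 0.00000000e+00,  0.00000000e+00,  0.00000000e+00,
         1.00000000e+00]])}
wrist {'vfov': 70.80955527781313, 'cx': 318.22546291466864, 'cy': 237.51743723123244, 'mount': array([[-8.42645794e-05, -9.54507967e-01, -2.98185403e-01,
         8.22260033e-02],
       [ 9.99999967e-01, -7.70581730e-06, -2.57924472e-04,
         9.76161634e-07],
       [ 2.43893201e-04, -2.98185415e-01,  9.54507936e-01,
        -1.37611337e-01],
       [ 0.00000000e+00,  0.00000000e+00,  0.00000000e+00,
         1.00000000e+00]])}
{'time_s': 0.1, 'qpos': array([73.34552522, 18.43507914, -4.013771  , 83.16683801,  1.29485148,
       78.54205454, -3.26046463]), 'joint_velocities': array([-0.06894439, -0.07640162,  0.01197715, -0.05222117,  0.08547633,
       -0.09159041, -0.00773879]), 'effort': array([-2.42542974e-04, -4.92570734e+01, -4.05293601e-01, -3.13399351e+01,
       -6.39047334e-02,  3.94768640e-02,  1.09449613e-04]), 'tool_pos': array([ 0.19485356, -0.61963379,  0.24657701]), 'tool_rot': array([-1.79901244e+02,  5.88181245e-03,  1.74618858e+01]), 'force': array([-0.60233378,  0.08684191, -1.45539472]), 'wrist_torque': array([ 0.04602105,  0.02525873, -0.0344364 ]), 'grip_width': 0.08722594101276356}
```

View pics/side0.png

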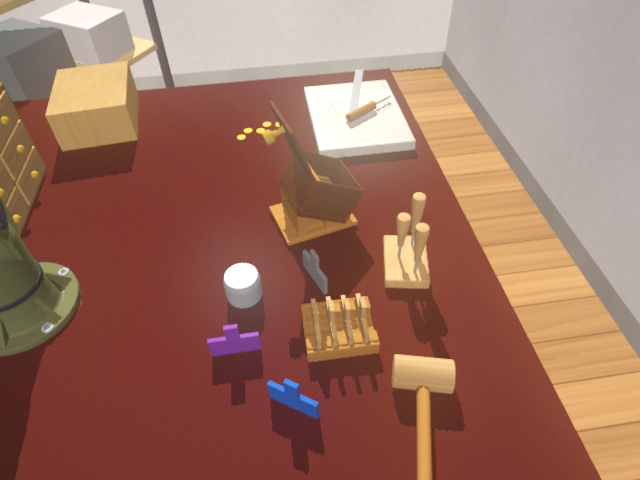

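View pics/top0.png

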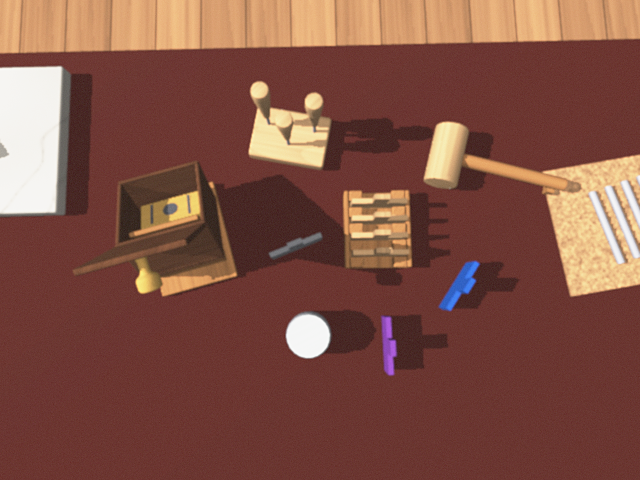

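View pics/wrist0.png

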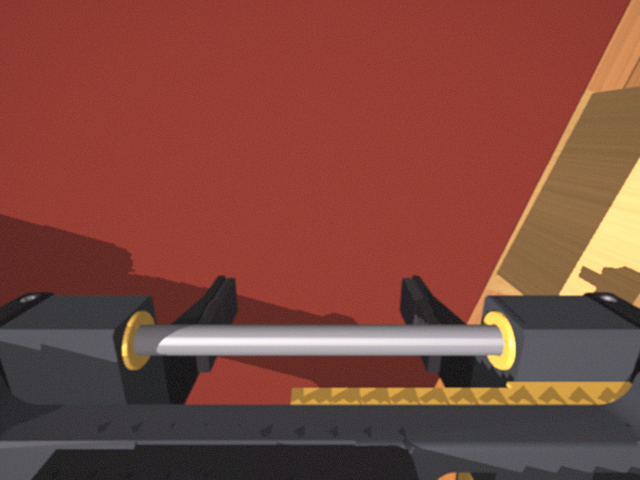

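Run:
```python
import cv2
s=cv2.imread('pics/side0.png');t=cv2.imread('pics/top0.png')
def f(a,x,y,w,h,fn,k): cv2.imwrite('pics/'+fn,cv2.resize(a[y:y+h,x:x+w],None,fx=k,fy=k,interpolation=cv2.INTER_CUBIC))
f(s,260,90,130,110,'s_case.png',6);f(s,290,280,100,85,'s_rack.png',7)
f(t,65,150,180,150,'t_case.png',4);f(t,330,175,95,100,'t_rack.png',6)
```

```text
(no output)
```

View pics/s_case.png

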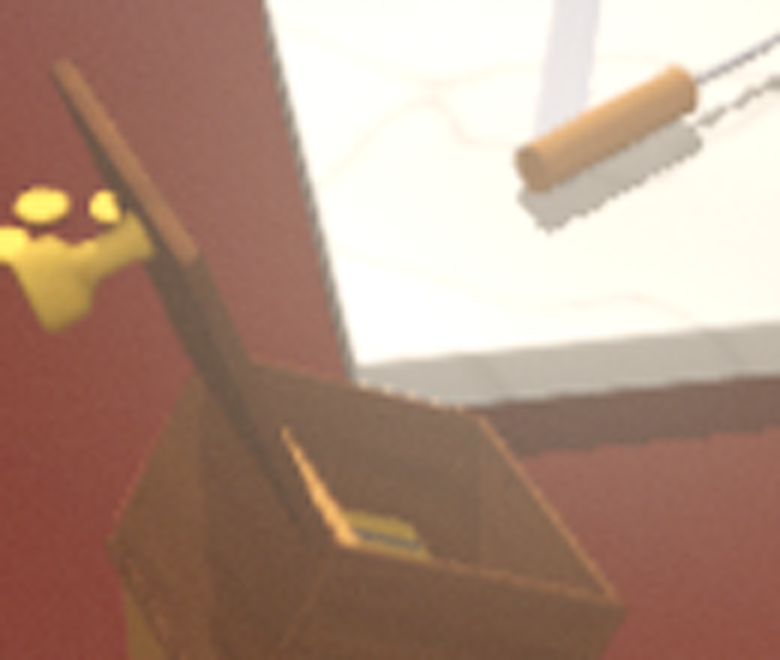

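View pics/s_rack.png

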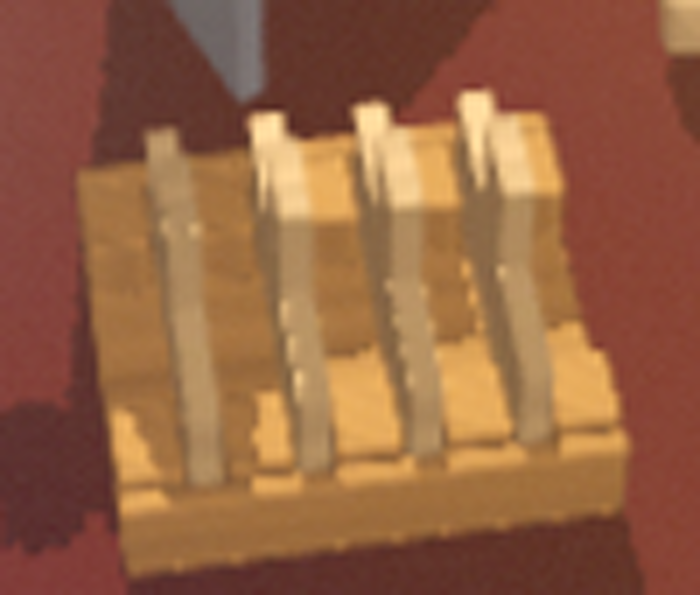

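View pics/t_case.png

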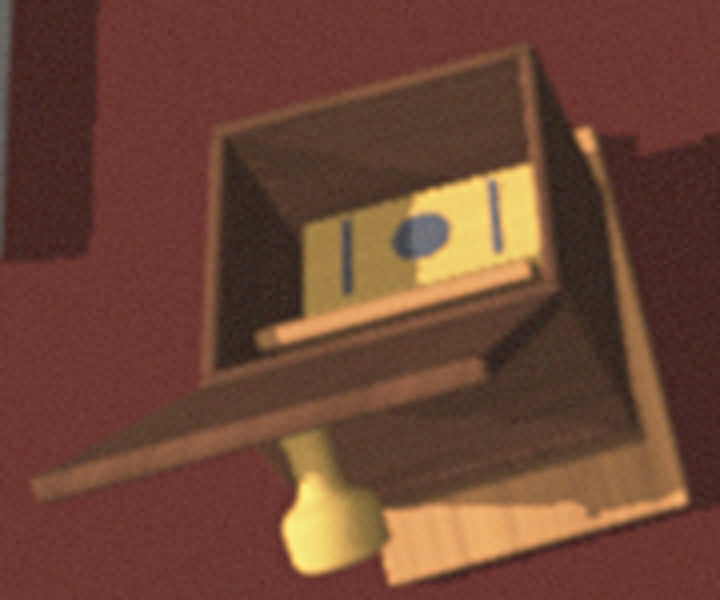

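View pics/t_rack.png

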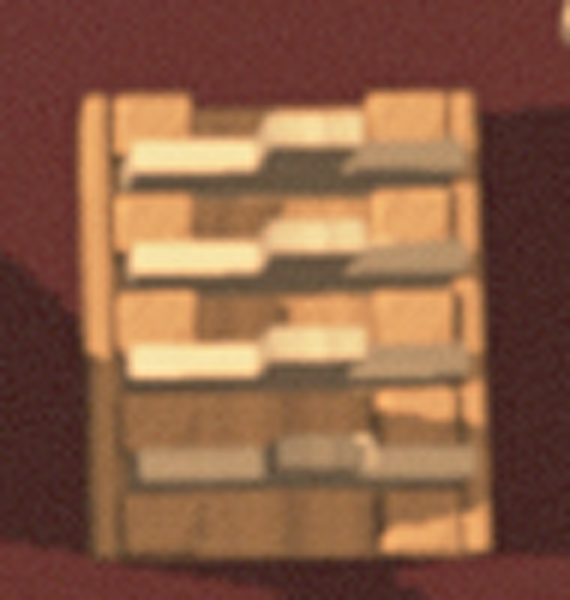

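```bash
cat >> h.py <<'E'
def K(c):
    f=240/np.tan(np.radians(c['vfov'])/2); return f
def ray(c,uv,o=None):
    f=K(c); d=np.array([(uv[0]-c['cx'])/f,(uv[1]-c['cy'])/f,1.])
    if 'mount' in c:
        from scipy.spatial.transform import Rotation as Ro
        R=Ro.from_euler('xyz',o['tool_rot'],degrees=True).as_matrix()
        M=np.eye(4);M[:3,:3]=R;M[:3,3]=o['tool_pos'];M=M@c['mount']
    else: M=np.linalg.inv(c['extrinsics'])
    d=M[:3,:3]@d; return M[:3,3],d/np.linalg.norm(d)
def tri(*rs):
    A=np.zeros((3,3));b=np.zeros(3)
    for p,d in rs:
        P=np.eye(3)-np.outer(d,d);A+=P;b+=P@p
    x=np.linalg.solve(A,b); return x,max(np.linalg.norm((np.eye(3)-np.outer(d,d))@(x-p)) for p,d in rs)
def plane(r,z): p,d=r; return p+d*(z-p[2])/d[2]
def proj(c,X,o=None):
    X=np.asarray(X,float)
    if 'mount' in c:
        from scipy.spatial.transform import Rotation as Ro
        R=Ro.from_euler('xyz',o['tool_rot'],degrees=True).as_matrix()
        M=np.eye(4);M[:3,:3]=R;M[:3,3]=o['tool_pos'];E=np.linalg.inv(M@c['mount'])
    else: E=c['extrinsics']
    q=E[:3,:3]@X+E[:3,3]; return np.array([c['cx'],c['cy']])+K(c)*q[:2]/q[2]
E
cat > m1.py <<'E'
from h import *
S=viewer.read_camera('side');T=viewer.read_camera('top')
t={'A':(314,129),'B':(314,236),'C':(314,343),'D':(320,452)}
s={'A':(512,155),'B':(402,168),'C':(290,178),'D':(178,195)}
for k in t:
    a=ray(T,(330+t[k][0]/6,175+t[k][1]/6));b=ray(S,(290+s[k][0]/7,280+s[k][1]/7))
    x,e=tri(a,b);print(k,x.round(4),e.round(4),'z87:',plane(a,.087).round(4),plane(b,.087).round(4))
print('rack corners top z~.03')
for p in [(82,92),(475,92),(492,552),(95,556)]: print(plane(ray(T,(330+p[0]/6,175+p[1]/6)),.03).round(4))
# case
tc={'rim far L':(217,130),'rim far R':(530,48),'rim near R':(555,288),'rim near L':(205,385),'lid free L':(35,488),'lid free R':(488,368),'knob':(333,535),'cheek top L':(262,335),'cheek top R':(535,270)}
sc={'rim far L':(483,415),'rim far R':(620,605),'rim near R':(340,540),'lid free L':(62,65),'lid free R':(192,258),'knob':(22,285),'cheek top R':(345,540),'cheek top L':(285,430)}
for k in tc:
    a=ray(T,(65+tc[k][0]/4,150+tc[k][1]/4))
    if k in sc:
        b=ray(S,(260+sc[k][0]/6,90+sc[k][1]/6));x,e=tri(a,b);print(k,x.round(4),e.round(4))
print('cam',ray(S,(0,0))[0],ray(T,(0,0))[0])
E
python3 m1.py
```

```text
A [ 0.6524 -0.1613  0.085 ] 0.0011 z87: [ 0.6509 -0.161   0.087 ] [ 0.6531 -0.1626  0.087 ]
B [ 0.6245 -0.1603  0.0842] 0.0012 z87: [ 0.6228 -0.1598  0.087 ] [ 0.6253 -0.1621  0.087 ]
C [ 0.5963 -0.159   0.0846] 0.0011 z87: [ 0.5949 -0.1587  0.087 ] [ 0.5972 -0.1607  0.087 ]
D [ 0.568  -0.1594  0.0843] 0.0011 z87: [ 0.5667 -0.159   0.087 ] [ 0.5689 -0.1613  0.087 ]
rack corners top z~.03
[ 0.675  -0.1049  0.03  ]
[ 0.6723 -0.2157  0.03  ]
[ 0.5427 -0.2141  0.03  ]
[ 0.5443 -0.1044  0.03  ]
rim far L [0.6833 0.2477 0.0921] 0.0014
rim far R [0.7124 0.126  0.0931] 0.001
rim near R [0.608  0.0998 0.1574] 0.0018
lid free L [0.5356 0.2138 0.2762] 0.001
lid free R [0.5655 0.0875 0.2803] 0.001
knob [0.5178 0.1446 0.2394] 0.0028
cheek top L [0.6013 0.2183 0.1165] 0.0035
cheek top R [0.6131 0.1084 0.1507] 0.0007
cam [ 0.51802505 -0.67166673  0.77726355] [ 0.50746257 -0.05391657  0.77344447]
```

```bash
cat >> h.py <<'E'
from scipy.spatial.transform import Rotation as Ro
def plan(pos,R,n=5,pr=True):
    """rows (cm, rad, tool axes) from measured pose to pos,R (Rotation)"""
    o=env.get_obs();p=o['tool_pos'].copy();R0=Ro.from_euler('xyz',o['tool_rot'],degrees=True)
    w=(R0.inv()*R).as_rotvec();d=np.asarray(pos)-p
    print('dist mm',(np.linalg.norm(d)*1000).round(1),'ang deg',np.degrees(np.linalg.norm(w)).round(2))
    for i in range(n):
        t=(R0*Ro.from_rotvec(w*i/n)).inv().apply(d/n)*100
        print(i,t.round(3),(w/n).round(4))
def down(yaw): return Ro.from_euler('xyz',[180,0,yaw],degrees=True)
PSI=np.radians(193.7)
def caseR(psi=PSI):
    c,s=np.cos(psi),np.sin(psi);a=np.pi/6
    return np.array([[c*np.cos(a),s*np.cos(a),np.sin(a)],[-s,c,0],[-c*np.sin(a),-s*np.sin(a),np.cos(a)]]).T
def toolcase(psi=PSI):
    C=caseR(psi);return Ro.from_matrix(np.c_[-C[:,0],C[:,1],-C[:,2]])
FLOOR=np.array([.6044,.1637,.0514])
def cpt(x,y,z,psi=PSI): return FLOOR+caseR(psi)@np.array([x,y,z])
E
python3 - <<'E'
from h import *
plan([.54,-.16,.26],down(-.7),12)
E
```

```text
dist mm 575.0 ang deg 18.17
0 [ 3.893 -2.792 -0.106] [-0.0001  0.      0.0264]
1 [ 3.818 -2.894 -0.106] [-0.0001  0.      0.0264]
2 [ 3.74  -2.994 -0.106] [-0.0001  0.      0.0264]
3 [ 3.659 -3.092 -0.106] [-0.0001  0.      0.0264]
4 [ 3.576 -3.187 -0.106] [-0.0001  0.      0.0264]
5 [ 3.491 -3.281 -0.107] [-0.0001  0.      0.0264]
6 [ 3.403 -3.372 -0.107] [-0.0001  0.      0.0264]
7 [ 3.313 -3.461 -0.107] [-0.0001  0.      0.0264]
8 [ 3.22  -3.547 -0.107] [-0.0001  0.      0.0264]
9 [ 3.125 -3.631 -0.107] [-0.0001  0.      0.0264]
10 [ 3.028 -3.712 -0.108] [-0.0001  0.      0.0264]
11 [ 2.929 -3.791 -0.108] [-0.0001  0.      0.0264]
```

Request:
move_arm --pt "6 3.1 -2.2 -0.08 0 0 0.021" --pt "6 3.05 -2.3 -0.08 0 0 0.021" --pt "6 3.0 -2.4 -0.08 0 0 0.021" --pt "6 2.95 -2.45 -0.08 0 0 0.021" --pt "6 2.9 -2.5 -0.08 0 0 0.021"

```text
time_s: 0.67
tool_pos: [0.31, -0.4649, 0.2515]
tool_rot: [180.0, 0.0, 11.4]
force: [1.0, -0.1, -0.3]
grip_width: 0.0634
```

Request:
move_arm --pt "6 2.85 -2.55 -0.08 0 0 0.021" --pt "6 2.8 -2.6 -0.08 0 0 0.021" --pt "6 2.75 -2.65 -0.08 0 0 0.021" --pt "6 2.7 -2.7 -0.08 0 0 0.021" --pt "6 2.65 -2.75 -0.08 0 0 0.021"

```text
time_s: 1.08
tool_pos: [0.4249, -0.3124, 0.2558]
tool_rot: [180.0, -0.0, 5.4]
force: [-0.0, -0.6, -0.2]
grip_width: 0.0602
```

Request:
move_arm --pt "6 2.6 -2.8 -0.08 0 0 0.021" --pt "6 2.55 -2.85 -0.08 0 0 0.021" --pt "6 2.5 -2.9 -0.08 0 0 0.021" --pt "6 2.45 -2.95 -0.08 0 0 0.021" --pt "6 2.4 -3.0 -0.08 0 0 0.021"

```text
time_s: 1.5
tool_pos: [0.5422, -0.161, 0.2598]
tool_rot: [180.0, -0.0, -0.7]
force: [0.3, -0.6, -0.2]
grip_width: 0.06
```

Tracks well. Look with the wrist camera.

Run:
```python
from h import *
o,c=snap('wrist','w1.png');print(o['tool_pos'],o['tool_rot'])
np.save('w1.npy',np.r_[o['tool_pos'],o['tool_rot']])
```

```text
[ 0.54217157 -0.16104557  0.25980184] [ 1.79972393e+02 -1.91922449e-02 -6.59555980e-01]
```

View pics/w1.png

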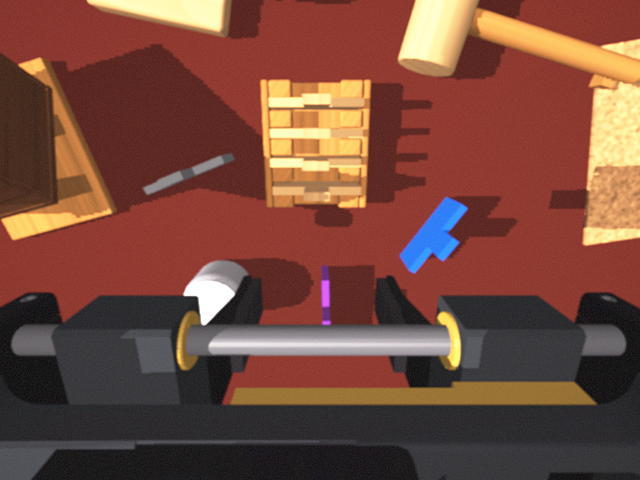

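Run:
```python
from h import *
w=cv2.imread('pics/w1.png')
cv2.imwrite('pics/w1c.png',cv2.resize(w[70:215,250:385],None,fx=4,fy=4,interpolation=cv2.INTER_CUBIC))
```

```text
(no output)
```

View pics/w1c.png

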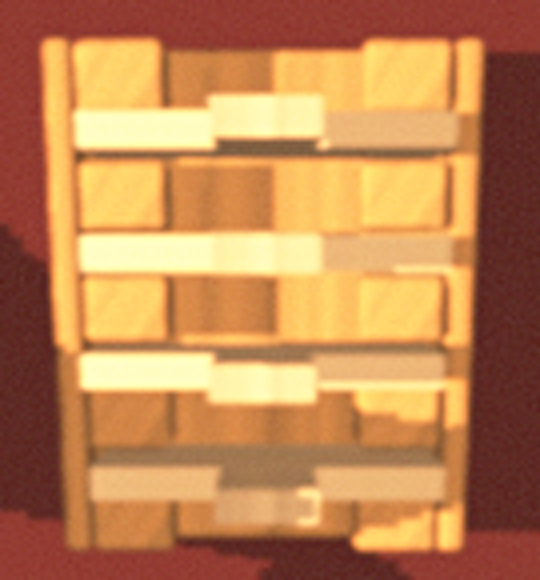

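Run:
```python
from h import *
c=viewer.read_camera('wrist');T=viewer.read_camera('top');S=viewer.read_camera('side')
a=np.load('w1.npy');o=dict(tool_pos=a[:3],tool_rot=a[3:])
t={'A':(314,129),'B':(314,236),'C':(314,343),'D':(320,452)}
s={'A':(512,155),'B':(402,168),'C':(290,178),'D':(178,195)}
for k,(u,v) in dict(A=(267,116),B=(267,253),C=(265,384),D=(268,505)).items():
    w=ray(c,(250+u/4,70+v/4),o)
    r=[ray(T,(330+t[k][0]/6,175+t[k][1]/6)),ray(S,(290+s[k][0]/7,280+s[k][1]/7))]
    x,e=tri(w,*r);print(k,x.round(4),e.round(4),plane(w,.087).round(4))
p=plane(ray(c,(250+76/4,70+480/4-0),o),.055)
for q in [(92,483),(445,483),(80,372),(445,366),(78,253),(452,250),(76,130),(458,130)]: print(plane(ray(c,(250+q[0]/4,70+q[1]/4),o),.055).round(4))
```

```text
A [ 0.6521 -0.1612  0.0851] 0.0014 [ 0.6514 -0.1611  0.087 ]
B [ 0.6241 -0.1605  0.0847] 0.0015 [ 0.6234 -0.1607  0.087 ]
C [ 0.5958 -0.1595  0.0854] 0.0015 [ 0.5952 -0.1599  0.087 ]
D [ 0.5677 -0.1598  0.085 ] 0.0013 [ 0.5676 -0.1602  0.087 ]
[ 0.5679 -0.1153  0.055 ]
[ 0.5669 -0.2052  0.055 ]
[ 0.5956 -0.1138  0.055 ]
[ 0.596  -0.2044  0.055 ]
[ 0.6239 -0.1148  0.055 ]
[ 0.6235 -0.2054  0.055 ]
[ 0.6516 -0.1159  0.055 ]
[ 0.6506 -0.2061  0.055 ]
```

Run:
```python
from h import *
t=cpt(-.01,0,.2);print(t)
plan(t,toolcase(),10)
```

```text
[0.70996877 0.18943489 0.21960508]
dist mm 391.1 ang deg 33.05
0 [ 1.658 -3.52   0.397] [-0.0064 -0.052  -0.024 ]
1 [ 1.76  -3.481  0.285] [-0.0064 -0.052  -0.024 ]
2 [ 1.855 -3.439  0.169] [-0.0064 -0.052  -0.024 ]
3 [ 1.942 -3.394  0.048] [-0.0064 -0.052  -0.024 ]
4 [ 2.023 -3.346 -0.077] [-0.0064 -0.052  -0.024 ]
5 [ 2.095 -3.296 -0.206] [-0.0064 -0.052  -0.024 ]
6 [ 2.16  -3.243 -0.338] [-0.0064 -0.052  -0.024 ]
7 [ 2.216 -3.188 -0.472] [-0.0064 -0.052  -0.024 ]
8 [ 2.264 -3.13  -0.609] [-0.0064 -0.052  -0.024 ]
9 [ 2.303 -3.071 -0.748] [-0.0064 -0.052  -0.024 ]
```

Request:
move_arm --pt "6 1.66 -3.52 0.4 -0.0064 -0.052 -0.024" --pt "6 1.76 -3.48 0.28 -0.0064 -0.052 -0.024" --pt "6 1.85 -3.44 0.17 -0.0064 -0.052 -0.024" --pt "6 1.94 -3.4 0.05 -0.0064 -0.052 -0.024" --pt "6 2.02 -3.35 -0.08 -0.0064 -0.052 -0.024"

```text
time_s: 2.12
tool_pos: [0.6265, 0.0109, 0.2396]
tool_rot: [178.9, 15.1, 6.0]
force: [0.9, -0.6, 0.5]
grip_width: 0.0599
```

Request:
move_arm --pt "6 2.1 -3.3 -0.2 -0.0064 -0.052 -0.024" --pt "6 2.16 -3.24 -0.34 -0.0064 -0.052 -0.024" --pt "6 2.22 -3.19 -0.47 -0.0064 -0.052 -0.024" --pt "6 2.26 -3.13 -0.61 -0.0064 -0.052 -0.024" --pt "6 2.3 -3.07 -0.75 -0.0064 -0.052 -0.024"

```text
time_s: 2.53
tool_pos: [0.6939, 0.1691, 0.205]
tool_rot: [-179.2, 29.2, 13.2]
force: [-0.8, 3.5, -4.2]
grip_width: 0.0601
```

Run:
```python
from h import *
o,c=snap('wrist','w2.png');print(o['tool_pos'],o['tool_rot'],o['qpos'])
np.save('w2.npy',np.r_[o['tool_pos'],o['tool_rot']])
snap('side','s2.png')
```

```text
[0.69385915 0.16914641 0.20497206] [-179.23803333   29.2283016    13.22800748] [ -7.40495052  53.44192974 -20.4023468   40.70867738  11.43245545
 116.59653321 -98.58256493]
```

View pics/w2.png

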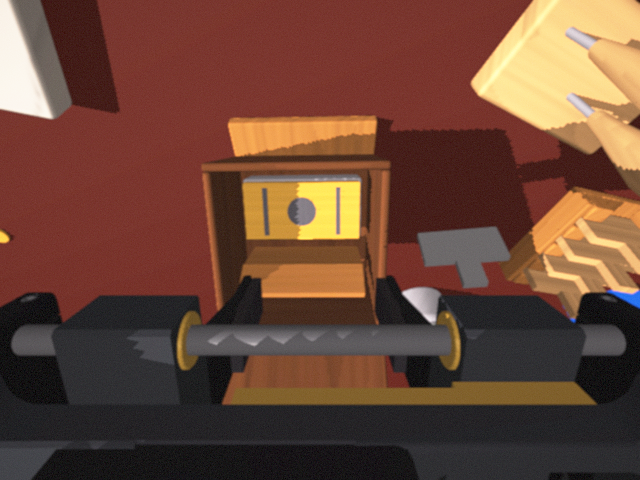

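View pics/s2.png

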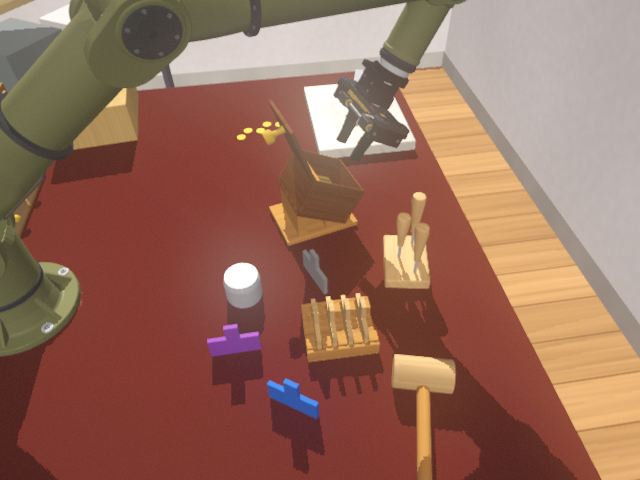

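Run:
```python
from h import *
w=cv2.imread('pics/w2.png')
cv2.imwrite('pics/w2c.png',cv2.resize(w[145:325,190:400],None,fx=3.8,fy=3.3,interpolation=cv2.INTER_CUBIC))
```

```text
(no output)
```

View pics/w2c.png

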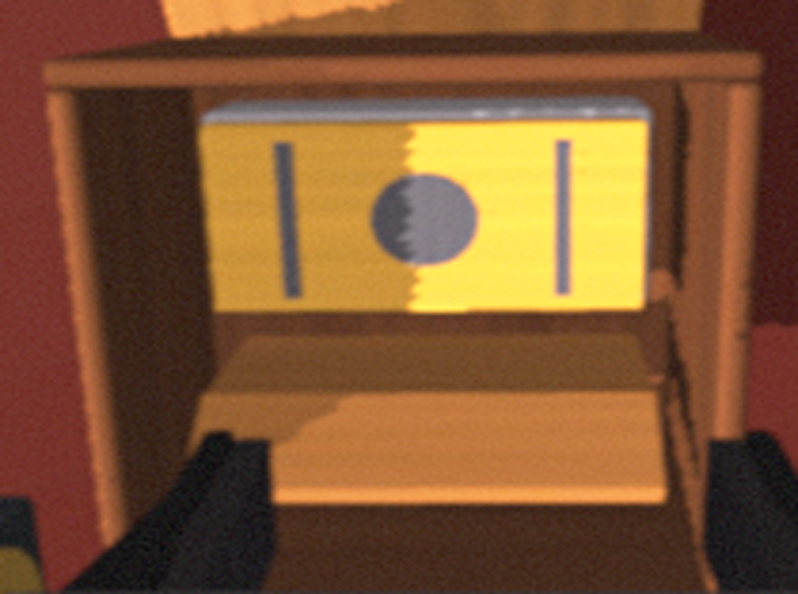

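```bash
cat > m2.py <<'E'
from h import *
c=viewer.read_camera('wrist');T=viewer.read_camera('top');S=viewer.read_camera('side')
a=np.load('w2.npy');o=dict(tool_pos=a[:3],tool_rot=a[3:])
C=caseR()
def cz(p,z):
    q,d=ray(c,(190+p[0]/3.8,145+p[1]/3.3),o)
    q=C.T@(q-FLOOR);d=C.T@d; return (q+d*(z-q[2])/d[2])*1000
for n,p,z in [('rim out L',(45,62),.085),('rim out R',(762,55),.085),('rim in L',(75,88),.085),('rim in R',(735,82),.085),
 ('brass far L',(202,122),.04),('brass far R',(648,120),.04),('brass near L',(215,312),.04),('brass near R',(645,308),.04),
 ('cheek foot L',(240,335),0),('cheek foot R',(640,335),0),('cheek48 L',(205,392),.048),('cheek48 R',(655,390),.048),('lip70 R',(665,488),.07),('circle',(425,218),.04)]:
    print(n,cz(p,z).round(1))
E
python3 m2.py
```

```text
rim out L [-63.  -63.7  85. ]
rim out R [-63.7  62.9  85. ]
rim in L [-57.7 -58.9  85. ]
rim in R [-58.3  58.4  85. ]
brass far L [-45.  -47.5  40. ]
brass far R [-45.1  48.   40. ]
brass near L [  4.1 -48.   40. ]
brass near R [ 3.1 48.8 40. ]
cheek foot L [ 23.4 -51.7   0. ]
cheek foot R [23.5 52.   0. ]
cheek48 L [ 23.2 -49.8  48. ]
cheek48 R [22.7 50.7 48. ]
lip70 R [39.5 51.  70. ]
circle [-20.7  -0.1  40. ]
```

```bash
cat >> h.py <<'E'
FLOOR=FLOOR+caseR()@np.array([.0012,0,0])
def incase():
    o=env.get_obs();C=caseR()
    R=Ro.from_euler('xyz',o['tool_rot'],degrees=True)
    print('tcp in case mm',((C.T@(o['tool_pos']-FLOOR))*1000).round(1),'rot err deg (tool axes)',np.degrees((R.inv()*toolcase()).as_rotvec()).round(2),'F',o['force'].round(1),'grip',round(o['grip_width']*1000,1),'t',o['time_s'],'q6',o['qpos'][5].round(1))
E
python3 - <<'E'
from h import *
incase()
plan(cpt(.013,0,.120),toolcase(),2)
E
```

```text
tcp in case mm [  5.6  26.9 183.6] rot err deg (tool axes) [-0.62 -1.3  -1.45] F [-0.4  0.2  0.3] grip 59.9 t 2.7833 q6 116.5
dist mm 69.5 ang deg 2.05
0 [-0.474 -1.301  3.187] [-0.0054 -0.0114 -0.0127]
1 [-0.421 -1.323  3.185] [-0.0054 -0.0114 -0.0127]
```

Request:
move_arm --pt "6 -0.47 -1.3 3.19 -0.005 -0.011 -0.013" --pt "6 -0.42 -1.32 3.18 -0.005 -0.011 -0.013" --pt "6 0 0 0 0 0 0"

```text
time_s: 3.03
tool_pos: [0.6434, 0.1775, 0.1584]
tool_rot: [-179.6, 30.7, 14.3]
force: [-1.9, 1.8, -2.2]
grip_width: 0.0601
```

Run:
```python
from h import *
incase()
plan(cpt(.013,0,.085),toolcase(),2);print(env.get_obs()['qpos'])
```

```text
tcp in case mm [ 16.7  -4.2 113.2] rot err deg (tool axes) [-0.07  0.66  0.54] F [-1.9  1.8 -2.2] grip 60.1 t 3.0333 q6 108.7
dist mm 28.8 ang deg 0.85
0 [0.199 0.212 1.409] [-0.0006  0.0057  0.0047]
1 [0.192 0.21  1.411] [-0.0006  0.0057  0.0047]
[  -6.27119102   48.67764467  -21.45857364   55.22966584   10.61419143
  108.74969933 -100.28095172]
```

Request:
move_arm --pt "6 0 0 -3.5 0 0 0" --pt "6 0 0 -3.5 0 0 0"

```text
time_s: 3.2
tool_pos: [0.6742, 0.1827, 0.2086]
tool_rot: [-179.0, 30.5, 14.3]
force: [1.8, -0.2, -0.3]
grip_width: 0.0597
```

Run:
```python
from h import *
incase()
plan([.647,-.1611,.20],down(-.7),10)
```

```text
tcp in case mm [ 14.7  -1.9 172.3] rot err deg (tool axes) [-0.7   0.5   0.48] F [ 1.8 -0.2 -0.3] grip 59.7 t 3.2 q6 116.0
dist mm 345.0 ang deg 33.78
0 [-0.913  3.276  0.582] [0.0053 0.0531 0.025 ]
1 [-0.86   3.301  0.518] [0.0053 0.0531 0.025 ]
2 [-0.803  3.324  0.456] [0.0053 0.0531 0.025 ]
3 [-0.742  3.346  0.397] [0.0053 0.0531 0.025 ]
4 [-0.678  3.366  0.342] [0.0053 0.0531 0.025 ]
5 [-0.61   3.383  0.29 ] [0.0053 0.0531 0.025 ]
6 [-0.54   3.399  0.241] [0.0053 0.0531 0.025 ]
7 [-0.466  3.413  0.196] [0.0053 0.0531 0.025 ]
8 [-0.39   3.425  0.156] [0.0053 0.0531 0.025 ]
9 [-0.311  3.434  0.119] [0.0053 0.0531 0.025 ]
```

Request:
move_arm --pt "6 -0.9 3.28 0.45 0.005 0.053 0.025" --pt "6 -0.86 3.3 0.4 0.005 0.053 0.025" --pt "6 -0.8 3.32 0.35 0.005 0.053 0.025" --pt "6 -0.74 3.35 0.3 0.005 0.053 0.025" --pt "6 -0.68 3.37 0.3 0.005 0.053 0.025"

```text
time_s: 3.62
tool_pos: [0.6644, 0.0063, 0.2111]
tool_rot: [178.7, 14.7, 5.9]
force: [0.8, -0.4, 0.4]
grip_width: 0.0598
```

Request:
move_arm --pt "6 -0.6 3.38 0.29 0.005 0.053 0.025" --pt "6 -0.54 3.4 0.24 0.005 0.053 0.025" --pt "6 -0.47 3.41 0.2 0.005 0.053 0.025" --pt "6 -0.39 3.42 0.16 0.005 0.053 0.025" --pt "6 -0.31 3.43 0.12 0.005 0.053 0.025"

```text
time_s: 4.03
tool_pos: [0.6496, -0.1653, 0.2091]
tool_rot: [179.2, -0.6, -1.0]
force: [0.5, 0.5, -0.4]
grip_width: 0.0601
```

Request:
move_arm --pt "6 0 0 0 0 0 0"

```text
time_s: 4.12
tool_pos: [0.6464, -0.176, 0.2094]
tool_rot: [178.7, -0.5, -1.8]
force: [-0.4, -2.8, -0.4]
grip_width: 0.0603
```

Run:
```python
from h import *
plan([.647,-.1611,.095],down(-.7),4)
```

```text
dist mm 115.4 ang deg 1.75
0 [-0.022 -0.435  2.852] [ 0.0056 -0.0022 -0.0047]
1 [-0.013 -0.419  2.854] [ 0.0056 -0.0022 -0.0047]
2 [-0.005 -0.404  2.856] [ 0.0056 -0.0022 -0.0047]
3 [ 0.003 -0.388  2.859] [ 0.0056 -0.0022 -0.0047]
```

Request:
move_arm --pt "6 -0.02 -0.4 2.5 0.005 -0.002 -0.005" --pt "6 -0.01 -0.4 2.5 0.006 -0.002 -0.005" --pt "6 0 -0.4 2.0 0.006 -0.002 -0.005" --pt "6 0 0 0 0 0 0" --pt "6 0 0 0 0 0 0"

```text
time_s: 4.53
tool_pos: [0.6496, -0.1513, 0.1363]
tool_rot: [-179.8, 0.1, -0.0]
force: [0.7, -0.7, 0.5]
grip_width: 0.0601
```

Run:
```python
from h import *
print(env.get_obs()['tool_pos'],env.get_obs()['tool_rot'],env.get_obs()['joint_velocities'].round(2))
plan([.647,-.1611,.095],down(-.7),2)
```

```text
[ 0.64963843 -0.15132438  0.13631958] [-1.79795075e+02  1.24812939e-01 -4.02711848e-02] [-0.61 -0.97  1.05 -2.72 -0.08 -0.22  0.05]
dist mm 42.5 ang deg 0.7
0 [-0.127  0.496  2.064] [-0.0018  0.0011  0.0058]
1 [-0.126  0.493  2.065] [-0.0018  0.0011  0.0058]
```

Request:
move_arm --pt "6 -0.13 0.5 2.06 -0.002 0.001 0.006" --pt "6 -0.13 0.5 2.06 -0.002 0.001 0.006" --pt "6 0 0 0 0 0 0" --pt "6 0 0 0 0 0 0"

```text
time_s: 4.87
tool_pos: [0.6476, -0.1616, 0.0953]
tool_rot: [180.0, -0.0, -0.8]
force: [0.2, 0.5, -0.3]
grip_width: 0.06
```

Run:
```python
from h import *
plan([.647,-.1611,.095],down(-.7),1)
snap('wrist','w3.png')
```

```text
dist mm 0.9 ang deg 0.08
0 [-0.062 -0.052  0.031] [ 0.0008 -0.0002 -0.0012]
```

View pics/w3.png

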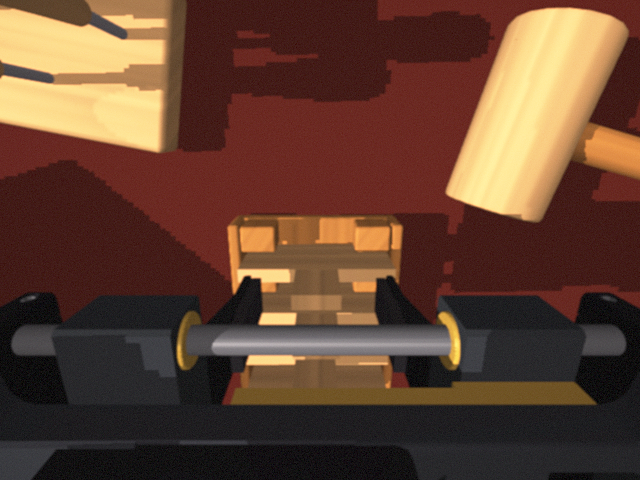

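Request:
move_arm --pt "1.5 0 0 0 0 0 0" --pt "1.5 0 0 0 0 0 0" --pt "1.5 0 0 0 0 0 0" --pt "1.5 0 0 0 0 0 0" --pt "1.5 0 0 0 0 0 0" --force 30

```text
time_s: 5.33
tool_pos: [0.6477, -0.1607, 0.094]
tool_rot: [180.0, 0.0, -0.7]
force: [-0.5, -0.2, -0.4]
grip_width: 0.0346
```

Request:
move_arm --pt "1.5 0 0 -1 0 0 0" --pt "1.5 0 0 -2 0 0 0" --pt "1.5 0 0 -3 0 0 0" --pt "1.5 0 0 -3 0 0 0" --pt "1.5 0 0 -2 0 0 0"

```text
time_s: 5.75
tool_pos: [0.6485, -0.1609, 0.2076]
tool_rot: [179.9, -0.2, -0.7]
force: [1.7, 0.2, 0.5]
grip_width: 0.0156
```

Run:
```python
from h import *
o,c=snap('wrist','w4.png');o,c=snap('side','s4.png')
plan([.63,0.,.255],Ro.from_rotvec(toolcase().as_rotvec()),5)
```

```text
dist mm 168.7 ang deg 33.63
0 [-0.437 -3.218 -0.916] [-0.0125 -0.1058 -0.0494]
1 [-0.374 -3.226 -0.913] [-0.0125 -0.1058 -0.0494]
2 [-0.312 -3.232 -0.918] [-0.0125 -0.1058 -0.0494]
3 [-0.25  -3.234 -0.928] [-0.0125 -0.1058 -0.0494]
4 [-0.189 -3.233 -0.946] [-0.0125 -0.1058 -0.0494]
```

View pics/s4.png

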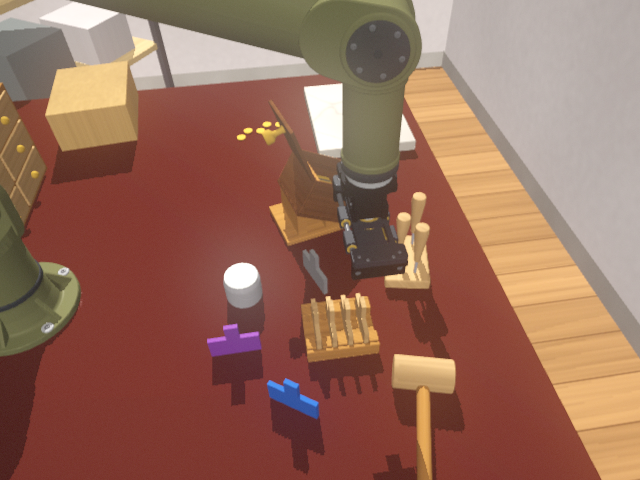

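View pics/w4.png

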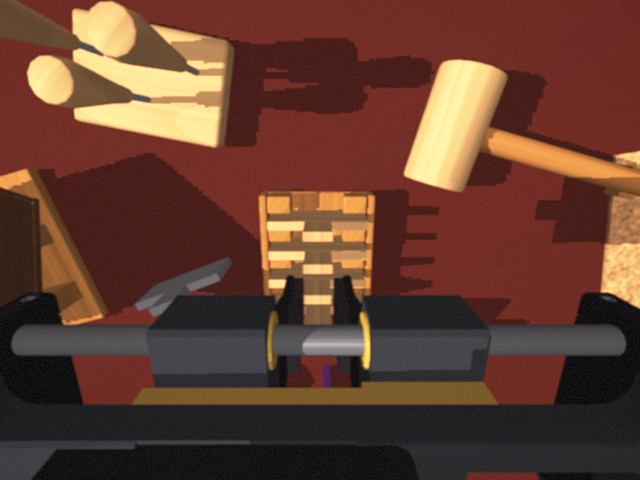

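Request:
move_arm --pt "4.5 0 0 0 0 0 0" --pt "4.5 0 0 1 0 0 0" --pt "4.5 0 0 2 0 0 0" --pt "4.5 0 0 2 0 0 0" --pt "4.5 0 0 2 0 0 0"

```text
time_s: 6.27
tool_pos: [0.6461, -0.1605, 0.1303]
tool_rot: [-180.0, 0.2, -0.7]
force: [-0.6, -0.6, 0.4]
grip_width: 0.0398
```

Run:
```python
from h import *
plan([.647,-.1611,.095],down(-.7),2)
```

```text
dist mm 35.3 ang deg 0.24
0 [0.054 0.03  1.765] [-0.0001  0.0021 -0.0001]
1 [0.05  0.029 1.765] [-0.0001  0.0021 -0.0001]
```

Request:
move_arm --pt "4.5 0 0 1.9 0 0 0" --pt "4.5 0 0 1.9 0 0 0" --pt "2 0 0 0 0 0 0" --pt "2 0 0 0 0 0 0" --pt "2 0 0 0 0 0 0"

```text
time_s: 6.68
tool_pos: [0.6474, -0.1608, 0.0954]
tool_rot: [180.0, 0.1, -0.7]
force: [-0.7, 0.4, 0.2]
grip_width: 0.032
```

Request:
move_arm --pt "2 0 0 0 0 0 0" --pt "2 0 0 0 0 0 0" --pt "2 0 0 0 0 0 0"

```text
time_s: 6.93
tool_pos: [0.6482, -0.1609, 0.0969]
tool_rot: [180.0, -0.1, -0.7]
force: [-0.7, 0.6, 1.4]
grip_width: 0.0235
```

Request:
move_arm --pt "2 0 0 -1 0 0 0" --pt "2 0 0 -3 0 0 0" --pt "2 0 0 -3.5 0 0 0" --pt "2 0 0 -3.5 0 0 0" --pt "2 0 0 -3 0 0 0"

```text
time_s: 7.35
tool_pos: [0.6478, -0.1609, 0.2393]
tool_rot: [179.9, -0.1, -0.7]
force: [1.0, 0.4, -0.8]
grip_width: 0.0234
```

Run:
```python
from h import *
o,c=snap('wrist','w5.png');print(o['grip_width'],o['force'])
plan([.65,0.,.27],toolcase(),6)
```

```text
0.023358670408443864 [ 1.00176668  0.37395209 -0.82772972]
dist mm 163.1 ang deg 33.82
0 [-0.041 -2.689 -0.398] [-0.0102 -0.0888 -0.0412]
1 [ 0.033 -2.685 -0.426] [-0.0102 -0.0888 -0.0412]
2 [ 0.105 -2.678 -0.459] [-0.0102 -0.0888 -0.0412]
3 [ 0.172 -2.667 -0.499] [-0.0102 -0.0888 -0.0412]
4 [ 0.236 -2.653 -0.544] [-0.0102 -0.0888 -0.0412]
5 [ 0.294 -2.636 -0.595] [-0.0102 -0.0888 -0.0412]
```

View pics/w5.png

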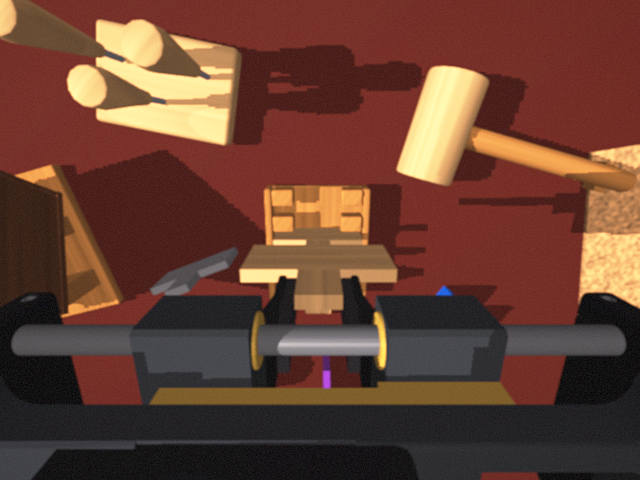

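```bash
cat >> h.py <<'E'
def pose_foot(x,y,zf,tilt=30.,L=.087,off=.005,psi=PSI):
    """TCP pose so that the plate foot centre is at case (x,y,zf); tilt deg; tool grips off mm uphill of plate centre"""
    R=toolcase(psi)*Ro.from_rotvec([0,np.radians(30-tilt),0])
    foot_in_tool=np.array([off,0,L])
    return cpt(x,y,zf)-R.apply(foot_in_tool),R
E
python3 - <<'E'
from h import *
p,R=pose_foot(.012,0,.110,25);print(p)
plan(p,R,10)
E
```

```text
[0.678048   0.18165345 0.23422466]
dist mm 344.4 ang deg 29.39
0 [ 0.229 -3.434  0.116] [-0.005  -0.0446 -0.0249]
1 [ 0.319 -3.428  0.087] [-0.005  -0.0446 -0.0249]
2 [ 0.407 -3.419  0.053] [-0.005  -0.0446 -0.0249]
3 [ 0.493 -3.408  0.016] [-0.005  -0.0446 -0.0249]
4 [ 0.578 -3.395 -0.025] [-0.005  -0.0446 -0.0249]
5 [ 0.66  -3.379 -0.07 ] [-0.005  -0.0446 -0.0249]
6 [ 0.74  -3.362 -0.118] [-0.005  -0.0446 -0.0249]
7 [ 0.817 -3.341 -0.17 ] [-0.005  -0.0446 -0.0249]
8 [ 0.891 -3.319 -0.224] [-0.005  -0.0446 -0.0249]
9 [ 0.962 -3.295 -0.282] [-0.005  -0.0446 -0.0249]
```

Request:
move_arm --pt "2 0.23 -3.43 -0.2 -0.005 -0.045 -0.025" --pt "2 0.32 -3.43 -0.1 -0.005 -0.045 -0.025" --pt "2 0.4 -3.42 0.05 -0.005 -0.045 -0.025" --pt "2 0.5 -3.41 0.02 -0.005 -0.045 -0.025" --pt "2 0.58 -3.4 -0.02 -0.005 -0.045 -0.025"

```text
time_s: 7.82
tool_pos: [0.6613, 0.0121, 0.2359]
tool_rot: [179.3, 13.0, 6.4]
force: [1.4, 0.2, -0.9]
grip_width: 0.0234
```

Request:
move_arm --pt "2 0.66 -3.38 -0.07 -0.005 -0.045 -0.025" --pt "2 0.74 -3.36 -0.12 -0.005 -0.045 -0.025" --pt "2 0.82 -3.34 -0.1 -0.005 -0.045 -0.025" --pt "2 0.89 -3.2 0 -0.005 -0.045 -0.025" --pt "2 0.96 -3.1 0 -0.005 -0.045 -0.025"

```text
time_s: 8.23
tool_pos: [0.6734, 0.1805, 0.2245]
tool_rot: [-179.5, 25.9, 14.0]
force: [1.2, 0.4, -1.2]
grip_width: 0.0232
```

Request:
move_arm --pt "2 0 0 0 0 0 0" --pt "2 0 0 0 0 0 0"

```text
time_s: 8.4
tool_pos: [0.6724, 0.1824, 0.2206]
tool_rot: [-179.4, 26.1, 14.3]
force: [0.4, 0.0, -0.2]
grip_width: 0.0235
```

Run:
```python
from h import *
incase()
o,c=snap('wrist','w6.png');np.save('w6.npy',np.r_[o['tool_pos'],o['tool_rot']])
p,R=pose_foot(.010,0,.060,30)
plan(p,R,3)
```

```text
tcp in case mm [ 22.3  -2.1 181.8] rot err deg (tool axes) [-0.29 -3.88  0.54] F [ 0.4  0.  -0.2] grip 23.5 t 8.4 q6 111.4
dist mm 37.2 ang deg 4.03
0 [ 0.187 -0.015  1.227] [-0.0016 -0.0233  0.0018]
1 [ 0.216 -0.017  1.223] [-0.0016 -0.0233  0.0018]
2 [ 0.244 -0.02   1.217] [-0.0016 -0.0233  0.0018]
```

View pics/w6.png

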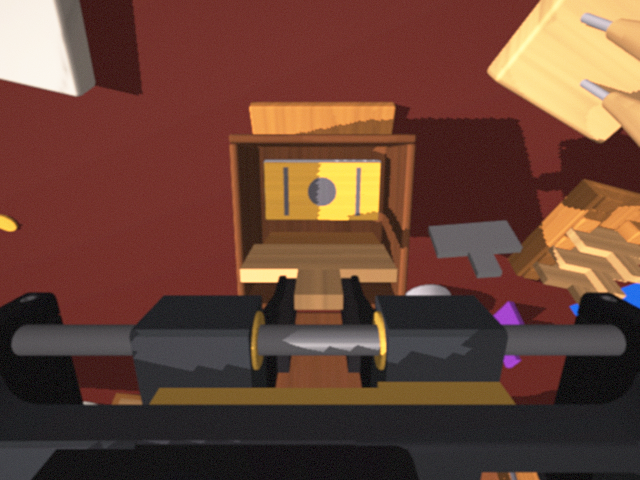

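Run:
```python
from h import *
w=cv2.imread('pics/w6.png')
cv2.imwrite('pics/w6c.png',cv2.resize(w[225:320,225:410],None,fx=4,fy=4,interpolation=cv2.INTER_CUBIC))
c=viewer.read_camera('wrist')
M=c['mount'];f=K(c)
def tz(u,v,z):
    d=M[:3,:3]@np.array([(u-c['cx'])/f,(v-c['cy'])/f,1]);p=M[:3,3];return ((p+d*(z-p[2])/d[2])*1000).round(1)
print('foot',tz(318,246,.087),'sh front',tz(318,268,.042),'sh back',tz(318,281,.042))
print(tz(247,246,.087),tz(391,246,.087))
```

```text
foot [ 5.6 -0.2 87. ] sh front [ 7.6 -0.2 42. ] sh back [-0.5 -0.2 42. ]
[  5.6 -50.1  87. ] [ 5.6 51.1 87. ]
```

View pics/w6c.png

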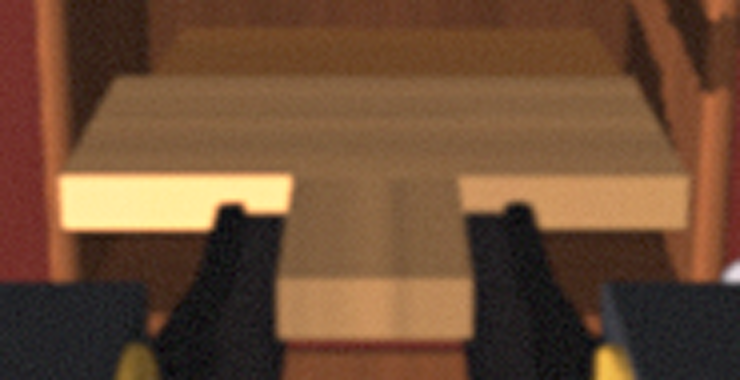

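Request:
move_arm --pt "2 0.05 0 1.22 -0.0016 -0.023 0.002" --pt "2 0.08 0 1.22 -0.0016 -0.023 0.002" --pt "2 0.1 0 1.22 -0.0016 -0.023 0.002" --pt "2 0 0 0 0 0 0" --pt "2 0 0 0 0 0 0"

```text
time_s: 8.92
tool_pos: [0.658, 0.1747, 0.1879]
tool_rot: [180.0, 30.1, 13.5]
force: [1.0, 0.0, 0.0]
grip_width: 0.0236
```

Run:
```python
from h import *
incase()
p,R=pose_foot(.010,0,.004,30,off=.0034)
plan(p,R,3)
```

```text
tcp in case mm [ 19.7   2.  145.6] rot err deg (tool axes) [-0.05  0.1  -0.14] F [1. 0. 0.] grip 23.6 t 8.9167 q6 111.5
dist mm 55.0 ang deg 0.18
0 [ 0.212 -0.065  1.82 ] [-0.0003  0.0006 -0.0008]
1 [ 0.211 -0.065  1.82 ] [-0.0003  0.0006 -0.0008]
2 [ 0.21  -0.066  1.82 ] [-0.0003  0.0006 -0.0008]
```

Request:
move_arm --pt "2 0.6 -0.15 0.2 0 0 0" --pt "2 0 0 1.2 0 0 0" --pt "2 0 0 1.5 0 0 0" --pt "2 0 0 1.5 0 0 0" --pt "2 0 0 0.8 0 0 0"

```text
time_s: 9.33
tool_pos: [0.6379, 0.1722, 0.1408]
tool_rot: [180.0, 29.9, 13.6]
force: [0.7, -0.5, -0.9]
grip_width: 0.0232
```

Request:
move_arm --pt "2 0 0 0 0 0 0" --pt "2 0 0 0 0 0 0"

```text
time_s: 9.5
tool_pos: [0.6387, 0.1722, 0.1422]
tool_rot: [180.0, 29.8, 13.6]
force: [0.4, -0.7, -0.6]
grip_width: 0.0234
```

Run:
```python
from h import *
incase()
o,c=snap('wrist','w7.png')
```

```text
tcp in case mm [13.6 -0.2 96.3] rot err deg (tool axes) [-0.06 -0.15 -0.1 ] F [ 0.4 -0.7 -0.6] grip 23.4 t 9.5 q6 105.1
```

View pics/w7.png

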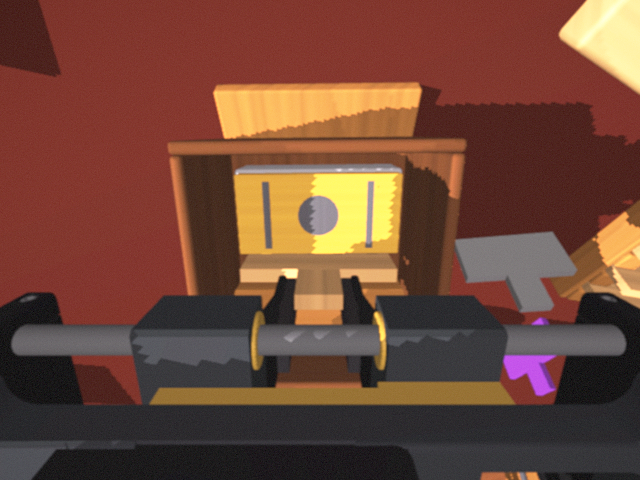

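Request:
move_arm --pt "2 0.05 0 0.35 0 0 0" --pt "2 0.05 0 0.35 0 0 0" --pt "2 0.05 0 0.25 0 0 0" --pt "2 0 0 0 0 0 0" --pt "2 0 0 0 0 0 0"

```text
time_s: 9.97
tool_pos: [0.6358, 0.1719, 0.1339]
tool_rot: [-180.0, 29.7, 13.6]
force: [2.1, 2.6, 4.4]
grip_width: 0.0235
```

Run:
```python
from h import *
incase()
```

```text
tcp in case mm [12.  -0.5 87.7] rot err deg (tool axes) [-0.08 -0.28 -0.08] F [2.1 2.6 4.4] grip 23.5 t 9.9667 q6 103.9
```

Request:
move_arm --pt "2 0.15 0 0 0 0 0" --pt "4 0 0 0 0 0 0" --pt "4 0 0 0 0 0 0" --pt "4 0 0 0 0 0 0" --pt "4 0 0 -0.5 0 0 0"

```text
time_s: 10.38
tool_pos: [0.6378, 0.1717, 0.1349]
tool_rot: [180.0, 30.1, 13.6]
force: [0.3, 0.3, 0.2]
grip_width: 0.0377
```

Request:
move_arm --pt "4 0 0 -2 0 0 0" --pt "4 0 0 -3 0 0 0" --pt "4 0 0 -3 0 0 0" --pt "4 0 0 0 0 0 0"

```text
time_s: 10.72
tool_pos: [0.6804, 0.1824, 0.2107]
tool_rot: [-180.0, 29.4, 13.6]
force: [1.8, 0.3, 1.7]
grip_width: 0.0399
```

Run:
```python
from h import *
incase()
o,c=snap('wrist','w8.png');np.save('w8.npy',np.r_[o['tool_pos'],o['tool_rot']])
w=cv2.imread('pics/w8.png')
cv2.imwrite('pics/w8c.png',cv2.resize(w[110:325,190:430],None,fx=3.2,fy=2.7,interpolation=cv2.INTER_CUBIC))
```

```text
tcp in case mm [ 10.6  -0.2 177.1] rot err deg (tool axes) [-0.11 -0.61 -0.12] F [1.8 0.3 1.7] grip 39.9 t 10.7167 q6 115.6
```

View pics/w8c.png

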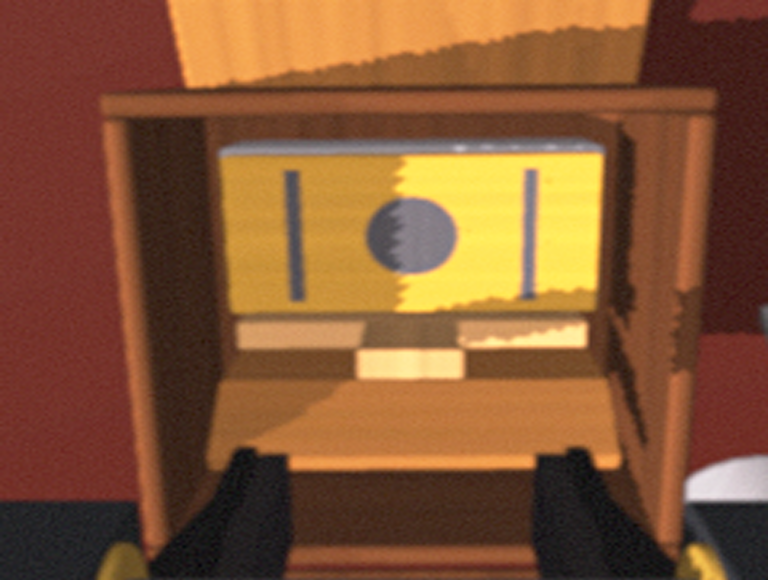

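Run:
```python
from h import *
c=viewer.read_camera('wrist');C=caseR()
a=np.load('w8.npy');o=dict(tool_pos=a[:3],tool_rot=a[3:])
def cz(p,z):
    q,d=ray(c,(190+p[0]/3.2,110+p[1]/2.7),o);q=C.T@(q-FLOOR);d=C.T@d;return ((q+d*(z-q[2])/d[2])*1000).round(1)
for n,p,z in [('sh frontL',(236,320),.045),('sh backL',(238,348),.045),('sh backR',(587,347),.045),('tab frontL',(358,349),.077),('tab backL',(358,379),.077),('tab backR',(465,379),.077),('lip',(410,457),.070),('cheek48',(410,379),.048),('brass near',(410,313),.04),('circle',(412,235),.04),('rim in',(410,113),.085)]: print(n,cz(p,z))
plan([.619,-.1605,.20],down(-.7),10)
```

```text
sh frontL [  3.6 -45.7  45. ]
sh backL [ 12.6 -45.6  45. ]
sh backR [12.4 45.8 45. ]
tab frontL [  3.2 -12.5  77. ]
tab backL [ 11.9 -12.6  77. ]
tab backR [11.9 12.3 77. ]
lip [38.4 -0.6 70. ]
cheek48 [21.8 -0.6 48. ]
brass near [ 2.8 -0.6 40. ]
circle [-21.8   0.   40. ]
rim in [-59.8  -0.3  85. ]
dist mm 347.5 ang deg 32.92
0 [-1.167  3.189  0.74 ] [0.0065 0.0516 0.0244]
1 [-1.125  3.221  0.66 ] [0.0065 0.0516 0.0244]
2 [-1.078  3.252  0.582] [0.0065 0.0516 0.0244]
3 [-1.027  3.281  0.507] [0.0065 0.0516 0.0244]
4 [-0.971  3.309  0.434] [0.0065 0.0516 0.0244]
5 [-0.911  3.334  0.364] [0.0065 0.0516 0.0244]
6 [-0.846  3.358  0.297] [0.0065 0.0516 0.0244]
7 [-0.778  3.379  0.233] [0.0065 0.0516 0.0244]
8 [-0.706  3.398  0.173] [0.0065 0.0516 0.0244]
9 [-0.63   3.416  0.117] [0.0065 0.0516 0.0244]
```

Request:
move_arm --pt "4.5 -1.17 3.19 0.4 0.0065 0.052 0.0244" --pt "4.5 -1.12 3.22 0.4 0.0065 0.052 0.0244" --pt "4.5 -1.08 3.25 0.4 0.0065 0.052 0.0244" --pt "4.5 -1.03 3.28 0.4 0.0065 0.052 0.0244" --pt "4.5 -0.97 3.31 0.43 0.0065 0.052 0.0244"

```text
time_s: 11.23
tool_pos: [0.6502, 0.0093, 0.2094]
tool_rot: [179.0, 14.9, 6.1]
force: [1.0, 0.1, 0.9]
grip_width: 0.045
```

Request:
move_arm --pt "4.5 -0.91 3.33 0.36 0.0065 0.052 0.0244" --pt "4.5 -0.85 3.36 0.3 0.0065 0.052 0.0244" --pt "4.5 -0.78 3.38 0.23 0.0065 0.052 0.0244" --pt "4.5 -0.71 3.4 0.2 0.0065 0.052 0.0244" --pt "4.5 -0.63 3.42 0.2 0.0065 0.052 0.0244"

```text
time_s: 11.65
tool_pos: [0.6199, -0.1616, 0.2053]
tool_rot: [-180.0, -0.1, -0.8]
force: [0.6, -0.7, -0.0]
grip_width: 0.0449
```

Request:
move_arm --pt "4.5 0 0 0 0 0 0" --pt "4.5 0 0 0 0 0 0" --pt "4.5 0 0 0 0 0 0"

```text
time_s: 11.9
tool_pos: [0.6208, -0.1594, 0.2054]
tool_rot: [-179.9, 0.0, -0.7]
force: [0.2, 0.3, 0.5]
grip_width: 0.045
```

Run:
```python
from h import *
plan([.6178,-.1605,.096],down(-.7),4);print(env.get_obs()['tool_pos'])
```

```text
dist mm 109.4 ang deg 0.1
0 [-0.072  0.031  2.734] [-0.0003  0.0002 -0.0002]
1 [-0.073  0.03   2.734] [-0.0003  0.0002 -0.0002]
2 [-0.073  0.029  2.734] [-0.0003  0.0002 -0.0002]
3 [-0.074  0.028  2.734] [-0.0003  0.0002 -0.0002]
[ 0.62078694 -0.15943934  0.20535881]
```

Request:
move_arm --pt "4.5 -0.15 0.06 3 0 0 0" --pt "4.5 -0.15 0.06 3.5 0 0 0" --pt "4.5 0 0 2.7 0 0 0" --pt "4.5 0 0 1.7 0 0 0" --pt "4 0 0 0 0 0 0"

```text
time_s: 12.32
tool_pos: [0.6159, -0.1574, 0.0915]
tool_rot: [-179.8, 0.5, -0.5]
force: [-0.9, 0.1, -0.8]
grip_width: 0.0429
```

Request:
move_arm --pt "2 0 0 0 0 0 0" --pt "2 0 0 0 0 0 0" --pt "2 0 0 0 0 0 0" --pt "2 0 0 0 0 0 0" --pt "2 0 0 0 0 0 0"

```text
time_s: 12.73
tool_pos: [0.6202, -0.1609, 0.0992]
tool_rot: [180.0, -0.3, -0.7]
force: [0.4, -0.0, 3.1]
grip_width: 0.0232
```

Request:
move_arm --pt "3.4 0 0 0 0 0 0" --pt "3.4 0 0 0 0 0 0" --pt "3.4 -0.25 0 0.2 0 0 0" --pt "3.4 0 0 0 0 0 0" --pt "3.4 0 0 0 0 0 0"

```text
time_s: 13.15
tool_pos: [0.6159, -0.1612, 0.0949]
tool_rot: [-180.0, -0.0, -0.7]
force: [-0.6, -0.4, -0.0]
grip_width: 0.0335
```

Run:
```python
from h import *
plan([.6178,-.1605,.096],down(-.7),1);print(env.get_obs()['tool_pos'],env.get_obs()['grip_width'],env.get_obs()['joint_velocities'].round(1))
```

```text
dist mm 2.3 ang deg 0.04
0 [ 0.191 -0.07  -0.112] [-0.0001 -0.0003 -0.0006]
[ 0.61588515 -0.16117407  0.09488384] 0.03351695186218926 [ 0.1  0.  -0.  -0.5 -0.1 -0.   0. ]
```

Request:
move_arm --pt "2 0.15 0 0 0 0 0" --pt "2 0 0 0 0 0 0" --pt "2 0 0 0 0 0 0" --pt "2 0 0 0 0 0 0"

```text
time_s: 13.48
tool_pos: [0.6181, -0.161, 0.0953]
tool_rot: [-180.0, -0.1, -0.7]
force: [0.9, -0.3, 0.1]
grip_width: 0.0236
```

Request:
move_arm --pt "2 0 0 -1 0 0 0" --pt "2 0 0 -3 0 0 0" --pt "2 0 0 -3.5 0 0 0" --pt "2 0 0 -3.5 0 0 0" --pt "2 0 0 -3 0 0 0"

```text
time_s: 13.9
tool_pos: [0.6181, -0.1611, 0.2387]
tool_rot: [180.0, -0.2, -0.7]
force: [0.6, -0.6, 0.1]
grip_width: 0.0233
```

```bash
cat > held.py <<'E'
from h import *
import sys
o,c=snap('wrist',sys.argv[1]+'.png');np.save(sys.argv[1]+'.npy',np.r_[o['tool_pos'],o['tool_rot']])
w=cv2.imread('pics/'+sys.argv[1]+'.png')
cv2.imwrite('pics/'+sys.argv[1]+'c.png',cv2.resize(w[225:320,225:410],None,fx=4,fy=4,interpolation=cv2.INTER_CUBIC))
print(o['tool_pos'],o['grip_width'])
E
cat > heldm.py <<'E'
from h import *
import sys
# args: footL_u foot_v footR_u shfront_v shback_v tabL tabR tabfront_v tabback_v in crop
fl,fv,fr,sf,sb,tl,tr,tf,tb=map(float,sys.argv[1:10])
c=viewer.read_camera('wrist');M=c['mount'];f=K(c)
def tz(u,v,z):
    u=225+u/4;v=225+v/4
    d=M[:3,:3]@np.array([(u-c['cx'])/f,(v-c['cy'])/f,1]);p=M[:3,3];return ((p+d*(z-p[2])/d[2])*1000)
L=min(np.arange(.075,.1,.0002),key=lambda z:abs(tz(fr,fv,z)[1]-tz(fl,fv,z)[1]-90))
print('L',L,'foot',tz((fl+fr)/2,fv,L).round(1),'sh front',tz(200,sf,L-.045).round(1),'sh back',tz(200,sb,L-.045).round(1),'tab top f/b',tz((tl+tr)/2,tf,L-.077).round(1),tz((tl+tr)/2,tb,L-.077).round(1))
E
python3 held.py w9; python3 heldm.py 118 75 632 173 230 280 470 278 340
python3 - <<'E'
from h import *
p,R=pose_foot(.017,0,.110,25,off=.0055);print(p)
plan(p,R,10)
E
```

```text
[ 0.61808443 -0.16111893  0.23870252] 0.023288841142593567
L 0.08680000000000034 foot [ 7.5  0.3 86.8] sh front [  7.7 -24.8  41.8] sh back [ -1.2 -25.1  41.8] tab top f/b [7.3 0.2 9.8] [-1.1  0.2  9.8]
[0.67340081 0.18052058 0.23693597]
dist mm 346.3 ang deg 29.46
0 [ 0.48  -3.429  0.062] [-0.0051 -0.0447 -0.0249]
1 [ 0.567 -3.416  0.021] [-0.0051 -0.0447 -0.0249]
2 [ 0.652 -3.401 -0.023] [-0.0051 -0.0447 -0.0249]
3 [ 0.734 -3.384 -0.072] [-0.0051 -0.0447 -0.0249]
4 [ 0.813 -3.364 -0.123] [-0.0051 -0.0447 -0.0249]
5 [ 0.89  -3.342 -0.178] [-0.0051 -0.0447 -0.0249]
6 [ 0.964 -3.318 -0.237] [-0.0051 -0.0447 -0.0249]
7 [ 1.034 -3.292 -0.298] [-0.0051 -0.0447 -0.0249]
8 [ 1.101 -3.263 -0.363] [-0.0051 -0.0447 -0.0249]
9 [ 1.164 -3.233 -0.43 ] [-0.0051 -0.0447 -0.0249]
```

View pics/w9c.png

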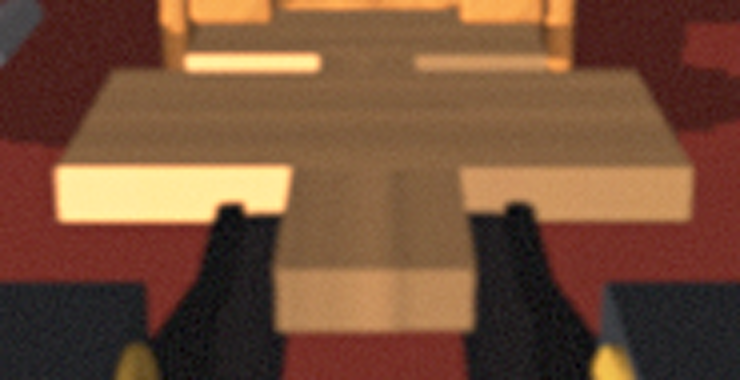

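```bash
python3 heldm.py 112 70 638 165 221 275 474 268 332
```

```text
L 0.0820000000000002 foot [10.   0.3 82. ] sh front [ 10.9 -24.1  37. ] sh back [  2.4 -24.4  37. ] tab top f/b [11.1  0.1  5. ] [2.7 0.2 5. ]
```

Request:
move_arm --pt "2 0.48 -3.43 -0.2 -0.005 -0.045 -0.025" --pt "2 0.57 -3.42 -0.1 -0.005 -0.045 -0.025" --pt "2 0.65 -3.4 -0.02 -0.005 -0.045 -0.025" --pt "2 0.73 -3.38 -0.07 -0.005 -0.045 -0.025" --pt "2 0.81 -3.36 -0.12 -0.005 -0.045 -0.025"

```text
time_s: 14.47
tool_pos: [0.6433, 0.0113, 0.2353]
tool_rot: [179.3, 13.1, 6.4]
force: [0.9, 0.8, -0.6]
grip_width: 0.0233
```

Request:
move_arm --pt "2 0.89 -3.34 -0.18 -0.005 -0.045 -0.025" --pt "2 0.96 -3.32 -0.24 -0.005 -0.045 -0.025" --pt "2 1.03 -3.29 -0.2 -0.005 -0.045 -0.025" --pt "2 1.1 -3.2 -0.1 -0.005 -0.045 -0.025" --pt "2 1.16 -3.1 -0.1 -0.005 -0.045 -0.025"

```text
time_s: 14.88
tool_pos: [0.6674, 0.1803, 0.2258]
tool_rot: [-179.6, 26.0, 14.0]
force: [1.1, 0.3, 0.1]
grip_width: 0.0236
```

Request:
move_arm --pt "2 0 0 0 0 0 0" --pt "2 0 0 0 0 0 0" --pt "2 0 0 0 0 0 0"

```text
time_s: 15.13
tool_pos: [0.6675, 0.1785, 0.2251]
tool_rot: [-179.6, 25.9, 13.9]
force: [-0.1, -0.2, 0.2]
grip_width: 0.0235
```

Run:
```python
from h import *
incase()
p,R=pose_foot(.0175,0,.083,30,off=.0045)
plan(p,R,3)
```

```text
tcp in case mm [ 29.6   0.6 182.8] rot err deg (tool axes) [-0.26 -4.06  0.23] F [-0.1 -0.2  0.2] grip 23.5 t 15.1333 q6 111.1
dist mm 14.9 ang deg 4.08
0 [ 0.222 -0.016  0.445] [-0.0015 -0.0236  0.0013]
1 [ 0.232 -0.017  0.439] [-0.0015 -0.0236  0.0013]
2 [ 0.242 -0.018  0.434] [-0.0015 -0.0236  0.0013]
```

Run:
```python
from h import *
p,R=pose_foot(.0175,0,.083,30,off=.0056,L=.085)
plan(p,R,3)
```

```text
dist mm 16.2 ang deg 4.08
0 [ 0.18  -0.016  0.509] [-0.0015 -0.0236  0.0013]
1 [ 0.192 -0.017  0.504] [-0.0015 -0.0236  0.0013]
2 [ 0.204 -0.018  0.5  ] [-0.0015 -0.0236  0.0013]
```

Request:
move_arm --pt "2 0.18 -0.02 0.5 -0.0015 -0.024 0.001" --pt "2 0.19 -0.02 0.5 -0.0015 -0.024 0.001" --pt "2 0.2 -0.02 0.5 -0.0015 -0.024 0.001" --pt "2 0 0 0 0 0 0" --pt "2 0 0 0 0 0 0"

```text
time_s: 15.55
tool_pos: [0.6657, 0.1784, 0.2095]
tool_rot: [-179.9, 30.1, 13.7]
force: [-0.9, -0.6, -0.2]
grip_width: 0.0239
```

```bash
python3 held.py w10;python3 - <<'E'
from h import *
incase()
p,R=pose_foot(.0175,0,.050,30,off=.0056,L=.085)
plan(p,R,2)
E
```

```text
[0.6657051  0.17838114 0.20947456] 0.023851571877714906
tcp in case mm [2.350e+01 1.000e-01 1.692e+02] rot err deg (tool axes) [-0.07 -0.03  0.04] F [ 0.2 -0.6 -0.2] grip 23.4 t 15.6 q6 114.5
dist mm 34.2 ang deg 0.09
0 [ 0.02  -0.002  1.711] [-0.0006 -0.0003  0.0004]
1 [ 0.02  -0.003  1.711] [-0.0006 -0.0003  0.0004]
```

View pics/w10c.png

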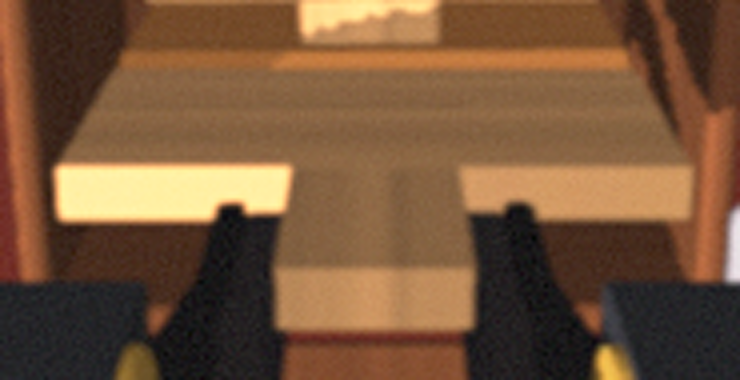

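Run:
```python
from h import *
c=viewer.read_camera('wrist');C=caseR()
a=np.load('w10.npy');o=dict(tool_pos=a[:3],tool_rot=a[3:])
def cz(p,z):
    q,d=ray(c,(225+p[0]/4,225+p[1]/4),o);q=C.T@(q-FLOOR);d=C.T@d;return ((q+d*(z-q[2])/d[2])*1000).round(1)
print('tab1 back',cz((370,43),.077),'tab1 front',cz((370,2),.077))
for zf in (.082,.084,.087): print(zf,'foot front',cz((370,70),zf),cz((114,70),zf),cz((638,70),zf),'sh',cz((370,165),zf+.045),cz((370,221),zf+.045))
```

```text
tab1 back [11.6 -0.4 77. ] tab1 front [ 4.  -0.4 77. ]
0.082 foot front [15.  -0.4 82. ] [ 15.  -45.1  82. ] [14.9 46.4 82. ] sh [ 14.4  -0.3 127. ] [ 23.1  -0.3 127. ]
0.084 foot front [14.3 -0.4 84. ] [ 14.3 -44.7  84. ] [14.3 46.  84. ] sh [ 13.6  -0.2 129. ] [ 22.2  -0.2 129. ]
0.087 foot front [13.3 -0.4 87. ] [ 13.4 -44.1  87. ] [13.3 45.3 87. ] sh [ 12.3  -0.2 132. ] [ 20.8  -0.2 132. ]
```

Request:
move_arm --pt "2 0.1 0 1 0 0 0" --pt "2 0 0 1.5 0 0 0" --pt "2 0 0 1.5 0 0 0" --pt "2 0 0 1.5 0 0 0" --pt "2 0 0 1 0 0 0"

```text
time_s: 16.07
tool_pos: [0.6348, 0.1714, 0.1536]
tool_rot: [-179.9, 29.9, 13.8]
force: [1.4, 1.1, 0.2]
grip_width: 0.0235
```

Request:
move_arm --pt "2 0 0 0.5 0 0 0" --pt "2 0 0 0 0 0 0"

```text
time_s: 16.23
tool_pos: [0.6324, 0.1707, 0.1494]
tool_rot: [-179.9, 29.9, 13.8]
force: [0.4, 0.1, -1.4]
grip_width: 0.0236
```

```bash
python3 held.py w11;python3 - <<'E'
from h import *
incase()
E
```

```text
[0.63240862 0.1707363  0.14938383] 0.023615066323862795
tcp in case mm [ 22.7  -0.3 100.1] rot err deg (tool axes) [-0.06 -0.12  0.07] F [ 0.8 -0.1 -2. ] grip 23.4 t 16.2833 q6 105.3
```

View pics/w11c.png

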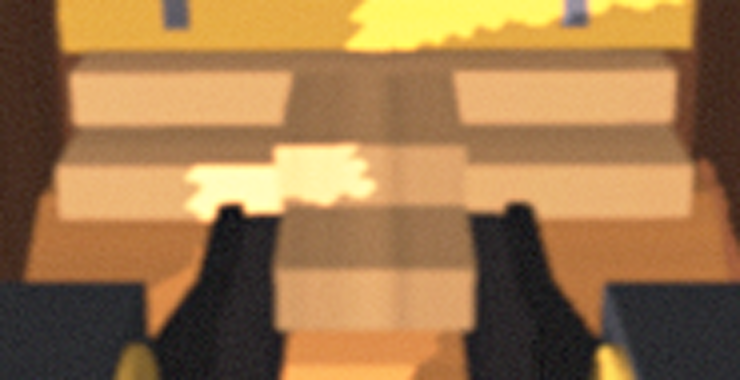

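Going in well; foot is about 15 mm above the floor. Continue down.

Request:
move_arm --pt "2 0 0 0.5 0 0 0" --pt "2 0 0 0.5 0 0 0" --pt "2 0 0 0.35 0 0 0" --pt "2 0 0 0.25 0 0 0" --pt "2 0 0 0 0 0 0"

```text
time_s: 16.7
tool_pos: [0.6263, 0.1698, 0.1376]
tool_rot: [-179.9, 29.6, 13.8]
force: [5.0, 0.6, 6.1]
grip_width: 0.0236
```

Run:
```python
from h import *
incase()
```

```text
tcp in case mm [22.2 -0.7 86. ] rot err deg (tool axes) [-0.09 -0.36  0.09] F [5.  0.6 6.1] grip 23.6 t 16.7 q6 103.3
```

Request:
move_arm --pt "2 0.15 0 0 0 0 0" --pt "4 0 0 0 0 0 0" --pt "4 0 0 0 0 0 0" --pt "4 0 0 0 0 0 0" --pt "4 0 0 -0.5 0 0 0"

```text
time_s: 17.12
tool_pos: [0.6277, 0.1698, 0.1381]
tool_rot: [-179.9, 30.1, 13.8]
force: [1.5, 0.3, -1.3]
grip_width: 0.0377
```

Request:
move_arm --pt "4 0 0 -2 0 0 0" --pt "4 0 0 -3 0 0 0" --pt "4 0 0 -2.8 0 0 0" --pt "4 0 0 0 0 0 0"

```text
time_s: 17.45
tool_pos: [0.6687, 0.1794, 0.2113]
tool_rot: [-179.9, 29.6, 13.7]
force: [1.2, 0.2, 1.0]
grip_width: 0.04
```

Run:
```python
from h import *
incase()
o,c=snap('wrist','w12.png');np.save('w12.npy',np.r_[o['tool_pos'],o['tool_rot']])
w=cv2.imread('pics/w12.png')
cv2.imwrite('pics/w12c.png',cv2.resize(w[110:325,190:430],None,fx=3.2,fy=2.7,interpolation=cv2.INTER_CUBIC))
plan([.590,-.1602,.20],down(-.7),10)
```

```text
tcp in case mm [ 2.150e+01 -1.000e-01  1.716e+02] rot err deg (tool axes) [-0.08 -0.39  0.03] F [1.2 0.2 1. ] grip 40.0 t 17.45 q6 114.5
dist mm 348.4 ang deg 32.99
0 [-1.311  3.114  0.848] [0.0064 0.0517 0.0246]
1 [-1.275  3.151  0.762] [0.0064 0.0517 0.0246]
2 [-1.234  3.187  0.676] [0.0064 0.0517 0.0246]
3 [-1.188  3.221  0.593] [0.0064 0.0517 0.0246]
4 [-1.137  3.253  0.513] [0.0064 0.0517 0.0246]
5 [-1.081  3.283  0.434] [0.0064 0.0517 0.0246]
6 [-1.02   3.311  0.359] [0.0064 0.0517 0.0246]
7 [-0.955  3.338  0.287] [0.0064 0.0517 0.0246]
8 [-0.886  3.362  0.218] [0.0064 0.0517 0.0246]
9 [-0.812  3.384  0.152] [0.0064 0.0517 0.0246]
```

View pics/w12c.png

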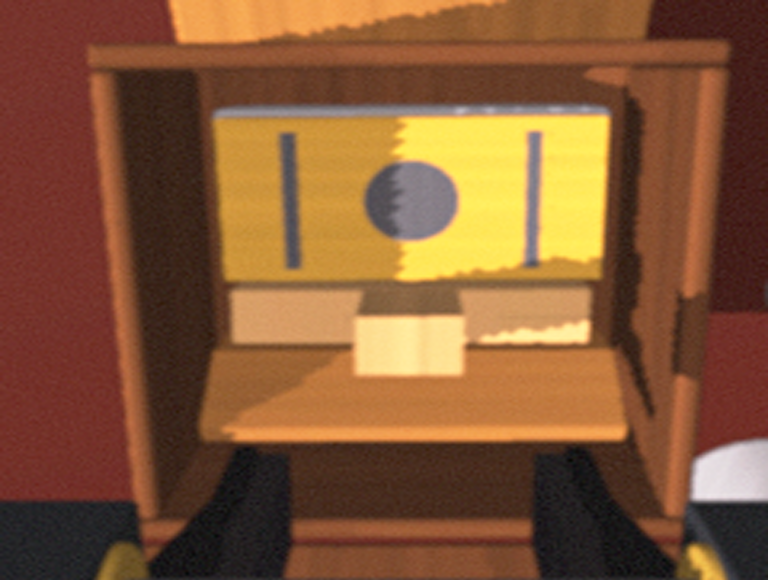

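Run:
```python
from h import *
c=viewer.read_camera('wrist');C=caseR()
a=np.load('w12.npy');o=dict(tool_pos=a[:3],tool_rot=a[3:])
def cz(p,z):
    q,d=ray(c,(190+p[0]/3.2,110+p[1]/2.7),o);q=C.T@(q-FLOOR);d=C.T@d;return ((q+d*(z-q[2])/d[2])*1000).round(1)
for n,p,z in [('sh frontL',(230,288),.045),('sh backL',(232,344),.045),('sh backR',(590,345),.045),('tab frontL',(355,315),.077),('tab backL',(355,376),.077),('tab backR',(465,376),.077),('lip L',(203,431),.070),('lip R',(625,431),.070),('cheek48',(280,349),.048),('cheek48R',(560,349),.048),('brass near',(410,281),.04),('circle',(412,201),.04),('rim in',(410,66),.085)]: print(n,cz(p,z))
```

```text
sh frontL [  3.6 -45.7  45. ]
sh backL [ 21.1 -46.   45. ]
sh backR [21.3 45.7 45. ]
tab frontL [  3.3 -12.6  77. ]
tab backL [ 20.3 -12.9  77. ]
tab backR [20.3 12.2 77. ]
lip L [ 39.2 -49.8  70. ]
lip R [39.1 51.  70. ]
cheek48 [ 21.7 -33.4  48. ]
cheek48R [21.6 37.6 48. ]
brass near [ 2.6 -0.4 40. ]
circle [-21.6   0.1  40. ]
rim in [-59.7  -0.4  85. ]
```

Run:
```python
import cv2,numpy as np
def g(fn,a,b,u): 
    w=cv2.imread('pics/'+fn); print(fn,[tuple(w[v,u-6:u+7].mean(0).astype(int)[::-1]) for v in range(a,b)])
w=cv2.imread('pics/w12.png')
cv2.imwrite('pics/w12d.png',cv2.resize(w[210:280,250:385],None,fx=5.9,fy=8.5,interpolation=cv2.INTER_NEAREST))
```

```text
(no output)
```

View pics/w12d.png

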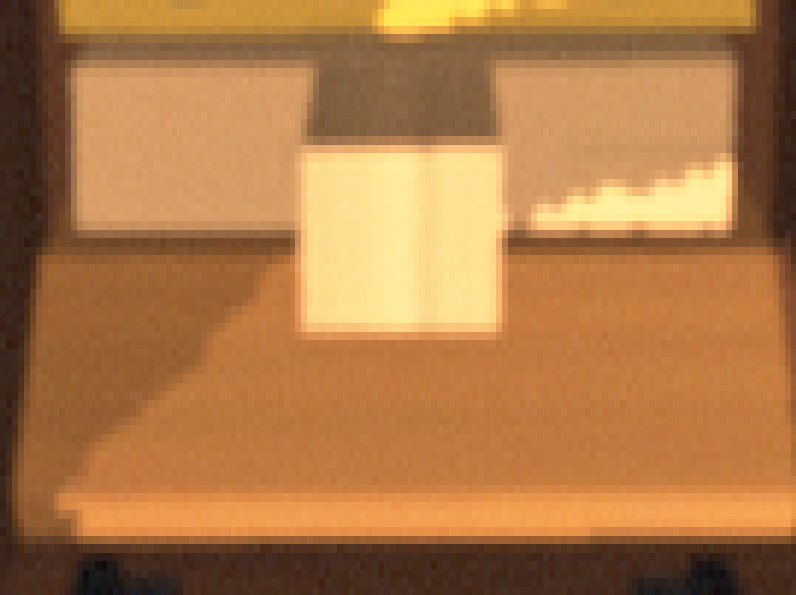

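Request:
move_arm --pt "4.5 -1.31 3.11 0.4 0.0064 0.052 0.0246" --pt "4.5 -1.27 3.15 0.4 0.0064 0.052 0.0246" --pt "4.5 -1.23 3.19 0.4 0.0064 0.052 0.0246" --pt "4.5 -1.19 3.22 0.45 0.0064 0.052 0.0246" --pt "4.5 -1.14 3.25 0.5 0.0064 0.052 0.0246"

```text
time_s: 17.97
tool_pos: [0.6311, 0.0085, 0.2121]
tool_rot: [179.0, 15.0, 6.2]
force: [0.0, -0.0, 0.4]
grip_width: 0.0448
```

Request:
move_arm --pt "4.5 -1.08 3.28 0.45 0.0064 0.052 0.0246" --pt "4.5 -1.02 3.31 0.36 0.0064 0.052 0.0246" --pt "4.5 -0.95 3.34 0.3 0.0064 0.052 0.0246" --pt "4.5 -0.89 3.36 0.25 0.0064 0.052 0.0246" --pt "4.5 -0.81 3.38 0.25 0.0064 0.052 0.0246"

```text
time_s: 18.38
tool_pos: [0.5916, -0.1607, 0.206]
tool_rot: [-180.0, 0.0, -0.8]
force: [0.9, -0.3, 0.3]
grip_width: 0.0454
```

Request:
move_arm --pt "4.5 0 0 0 0 0 0" --pt "4.5 0 0 0 0 0 0" --pt "4.5 0 0 0 0 0 0"

```text
time_s: 18.63
tool_pos: [0.5929, -0.1586, 0.2063]
tool_rot: [-179.9, 0.2, -0.7]
force: [0.4, 0.3, -0.2]
grip_width: 0.0449
```

Run:
```python
from h import *
plan([.590,-.1602,.096],down(-.7),4);print(env.get_obs()['tool_pos'])
```

```text
dist mm 110.3 ang deg 0.16
0 [-0.064  0.045  2.757] [-0.0003  0.0007 -0.    ]
1 [-0.066  0.044  2.757] [-0.0003  0.0007 -0.    ]
2 [-0.067  0.043  2.757] [-0.0003  0.0007 -0.    ]
3 [-0.069  0.042  2.757] [-0.0003  0.0007 -0.    ]
[ 0.59286307 -0.15857091  0.20628346]
```

Request:
move_arm --pt "4.5 -0.13 0.08 3 0 0 0" --pt "4.5 -0.13 0.08 3.5 0 0 0" --pt "4.5 0 0 2.7 0 0 0" --pt "4.5 0 0 1.7 0 0 0" --pt "3.8 0 0 0 0 0 0"

```text
time_s: 19.05
tool_pos: [0.5885, -0.1571, 0.0928]
tool_rot: [-179.8, 0.6, -0.4]
force: [-1.5, 0.8, -0.6]
grip_width: 0.0429
```

Request:
move_arm --pt "3.6 0 0 0 0 0 0" --pt "3.4 0 0 0 0 0 0"

```text
time_s: 19.22
tool_pos: [0.5929, -0.1594, 0.0995]
tool_rot: [-180.0, -0.1, -0.6]
force: [0.5, -0.8, 0.2]
grip_width: 0.0366
```

Run:
```python
from h import *
plan([.590,-.1602,.096],down(-.7),1);print(env.get_obs()['tool_pos'])
```

```text
dist mm 4.6 ang deg 0.17
0 [-0.286  0.087  0.353] [-0.0002 -0.0016  0.0026]
[ 0.59286415 -0.15935624  0.0995309 ]
```

Request:
move_arm --pt "3.4 -0.22 0.06 0.25 0 0 0" --pt "3.4 0 0 0 0 0 0" --pt "3.4 0 0 0 0 0 0"

```text
time_s: 19.47
tool_pos: [0.59, -0.1613, 0.0971]
tool_rot: [180.0, -0.1, -0.7]
force: [0.8, -0.2, 0.2]
grip_width: 0.0342
```

Run:
```python
from h import *
plan([.590,-.1602,.096],down(-.7),1);print(env.get_obs()['tool_pos'])
```

```text
dist mm 1.6 ang deg 0.12
0 [ 0.001 -0.112  0.113] [ 0.0005 -0.0019  0.0005]
[ 0.58997849 -0.16132092  0.09712653]
```

Request:
move_arm --pt "2 0 -0.06 0.08 0 0 0" --pt "2 0 0 0 0 0 0" --pt "2 0 0 0 0 0 0" --pt "2 0 0 0 0 0 0" --pt "2 0 0 0 0 0 0" --force 45

```text
time_s: 19.88
tool_pos: [0.5897, -0.1604, 0.0956]
tool_rot: [-180.0, -0.0, -0.7]
force: [-1.0, 0.1, 1.2]
grip_width: 0.0232
```

Request:
move_arm --pt "2 0 0 -1 0 0 0" --pt "2 0 0 -3 0 0 0" --pt "2 0 0 -3.5 0 0 0" --pt "2 0 0 -3.5 0 0 0" --pt "2 0 0 -3 0 0 0"

```text
time_s: 20.3
tool_pos: [0.5896, -0.1608, 0.2383]
tool_rot: [180.0, -0.1, -0.7]
force: [0.6, -1.1, -0.1]
grip_width: 0.0233
```

Run:
```python
from h import *
o=env.get_obs();print(o['grip_width'])
p,R=pose_foot(.025,0,.110,25,off=.0060,L=.086);print(p)
plan(p,R,10)
```

```text
0.023335633391991274
[0.66581887 0.17867231 0.24024097]
dist mm 347.9 ang deg 28.88
0 [ 0.722 -3.403 -0.02 ] [-0.0054 -0.0436 -0.0247]
1 [ 0.804 -3.384 -0.072] [-0.0054 -0.0436 -0.0247]
2 [ 0.883 -3.363 -0.127] [-0.0054 -0.0436 -0.0247]
3 [ 0.959 -3.339 -0.185] [-0.0054 -0.0436 -0.0247]
4 [ 1.032 -3.314 -0.246] [-0.0054 -0.0436 -0.0247]
5 [ 1.101 -3.286 -0.311] [-0.0054 -0.0436 -0.0247]
6 [ 1.167 -3.256 -0.378] [-0.0054 -0.0436 -0.0247]
7 [ 1.229 -3.224 -0.447] [-0.0054 -0.0436 -0.0247]
8 [ 1.287 -3.19  -0.519] [-0.0054 -0.0436 -0.0247]
9 [ 1.341 -3.155 -0.594] [-0.0054 -0.0436 -0.0247]
```

Request:
move_arm --pt "2 0.72 -3.4 -0.1 -0.0054 -0.0436 -0.0247" --pt "2 0.8 -3.38 -0.1 -0.0054 -0.0436 -0.0247" --pt "2 0.88 -3.36 -0.13 -0.0054 -0.0436 -0.0247" --pt "2 0.96 -3.34 -0.18 -0.0054 -0.0436 -0.0247" --pt "2 1.03 -3.31 -0.25 -0.0054 -0.0436 -0.0247"

```text
time_s: 20.72
tool_pos: [0.6277, 0.0101, 0.2384]
tool_rot: [179.2, 12.6, 6.4]
force: [1.2, -0.6, -0.3]
grip_width: 0.0232
```

Request:
move_arm --pt "2 1.1 -3.29 -0.31 -0.0054 -0.0436 -0.0247" --pt "2 1.17 -3.26 -0.38 -0.0054 -0.0436 -0.0247" --pt "2 1.23 -3.22 -0.45 -0.0054 -0.0436 -0.0247" --pt "2 1.29 -3.19 -0.3 -0.0054 -0.0436 -0.0247" --pt "2 1.34 -3.15 -0.3 -0.0054 -0.0436 -0.0247"

```text
time_s: 21.13
tool_pos: [0.6643, 0.1795, 0.2345]
tool_rot: [-180.0, 25.1, 13.7]
force: [1.3, -0.4, -0.8]
grip_width: 0.0231
```

Request:
move_arm --pt "2 0 0 0 0 0 0" --pt "2 0 0 0 0 0 0" --pt "2 0 0 0 0 0 0"

```text
time_s: 21.38
tool_pos: [0.664, 0.178, 0.2332]
tool_rot: [180.0, 25.1, 13.7]
force: [0.2, -1.2, -0.7]
grip_width: 0.0234
```

Run:
```python
from h import *
incase()
p,R=pose_foot(.0255,0,.083,30,off=.006,L=.0857)
plan(p,R,3)
```

```text
tcp in case mm [ 36.6   0.2 188.1] rot err deg (tool axes) [ 0.02 -4.88 -0.01] F [ 0.2 -1.2 -0.7] grip 23.4 t 21.3833 q6 110.6
dist mm 20.1 ang deg 4.88
0 [ 0.115 -0.008  0.659] [ 0.0001 -0.0284 -0.0001]
1 [ 0.134 -0.008  0.655] [ 0.0001 -0.0284 -0.0001]
2 [ 0.153 -0.008  0.651] [ 0.0001 -0.0284 -0.0001]
```

Request:
move_arm --pt "2 0.11 0 0.66 0 -0.028 0" --pt "2 0.13 0 0.66 0 -0.028 0" --pt "2 0.15 0 0.65 0 -0.028 0" --pt "2 0 0 0 0 0 0" --pt "2 0 0 0 0 0 0"

```text
time_s: 21.8
tool_pos: [0.6584, 0.1763, 0.2127]
tool_rot: [-180.0, 30.1, 13.7]
force: [-0.5, -0.1, -0.6]
grip_width: 0.0228
```

```bash
python3 held.py w13;python3 - <<'E'
from h import *
incase()
E
```

```text
[0.65836548 0.17629948 0.21273162] 0.02279674517197915
tcp in case mm [ 31.7   0.3 168.4] rot err deg (tool axes) [-0.05 -0.04 -0.01] F [-0.1  0.3 -0.5] grip 23.1 t 21.85 q6 114.1
```

View pics/w13c.png

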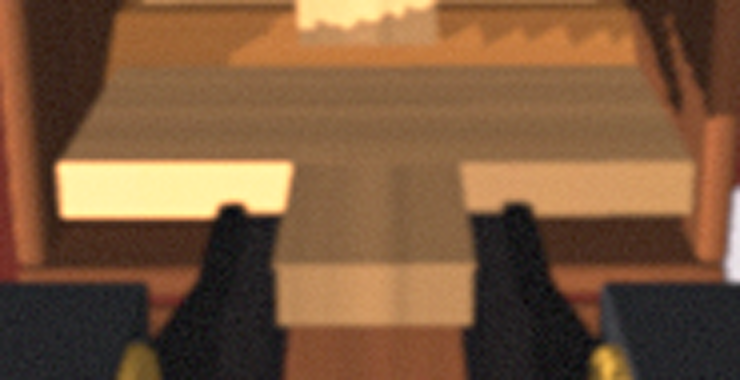

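Run:
```python
from h import *
c=viewer.read_camera('wrist');C=caseR()
a=np.load('w13.npy');o=dict(tool_pos=a[:3],tool_rot=a[3:])
def cz(p,z):
    q,d=ray(c,(225+p[0]/4,225+p[1]/4),o);q=C.T@(q-FLOOR);d=C.T@d;return ((q+d*(z-q[2])/d[2])*1000).round(1)
print('tab2 back',cz((370,45),.077))
for zf in (.081,.083): print(zf,'foot front',cz((370,68),zf),cz((112,68),zf),cz((636,68),zf),'sh',cz((370,160),zf+.045),cz((370,217),zf+.045))
```

```text
tab2 back [19.9 -0.1 77. ]
0.081 foot front [22.8 -0.1 81. ] [ 22.8 -45.1  81. ] [22.8 46.3 81. ] sh [2.19e+01 1.00e-01 1.26e+02] [ 30.7   0.  126. ]
0.083 foot front [22.2 -0.1 83. ] [ 22.2 -44.7  83. ] [22.2 45.9 83. ] sh [2.11e+01 1.00e-01 1.28e+02] [2.98e+01 1.00e-01 1.28e+02]
```

Request:
move_arm --pt "2 0.05 0 1 0 0 0" --pt "2 0.05 0 1 0 0 0" --pt "2 0 0 1 0 0 0" --pt "2 0 0 0.9 0 0 0" --pt "2 0 0 0.8 0 0 0"

```text
time_s: 22.32
tool_pos: [0.6372, 0.172, 0.174]
tool_rot: [-179.9, 29.7, 13.7]
force: [1.8, 0.2, 0.2]
grip_width: 0.0233
```

```bash
python3 held.py w14;python3 - <<'E'
from h import *
incase()
E
```

```text
[0.63724654 0.17197828 0.17398058] 0.023275133534717395
tcp in case mm [ 30.9  -0.2 121.2] rot err deg (tool axes) [-0.04 -0.15  0.02] F [ 3.2  0.4 -1.1] grip 23.4 t 22.3667 q6 107.7
```

View pics/w14c.png

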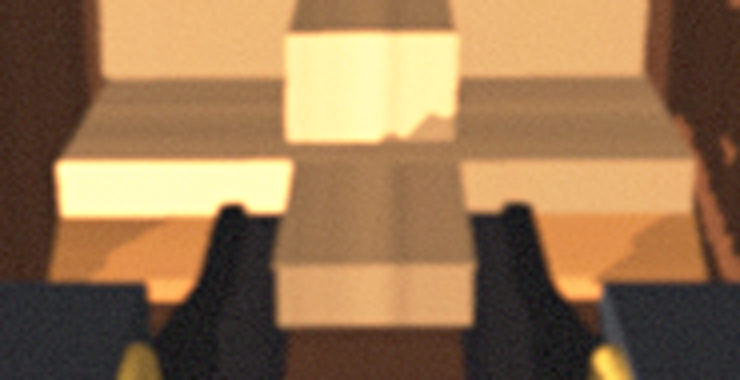

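Request:
move_arm --pt "2 0.02 0 0.7 0 0 0" --pt "2 0.02 0 0.7 0 0 0" --pt "2 0.02 0 0.7 0 0 0" --pt "2 0 0 0.5 0 0 0" --pt "2 0 0 0.3 0 0 0"

```text
time_s: 22.78
tool_pos: [0.6232, 0.1685, 0.1474]
tool_rot: [-180.0, 29.8, 13.7]
force: [5.3, 1.5, 4.3]
grip_width: 0.0232
```

```bash
python3 held.py w15;python3 - <<'E'
from h import *
incase()
E
```

```text
[0.62321276 0.16850344 0.1473749 ] 0.02318327975177509
tcp in case mm [30.  -0.2 92.8] rot err deg (tool axes) [-0.04 -0.14  0.02] F [3.  0.4 1.1] grip 23.0 t 22.8333 q6 104.2
```

View pics/w15c.png

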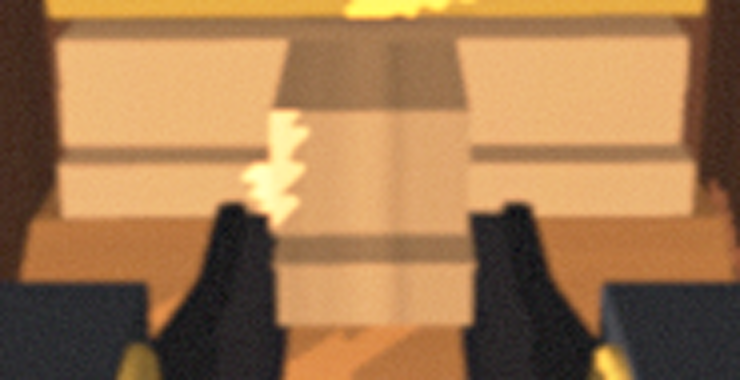

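Request:
move_arm --pt "2 0 0 0.35 0 0 0" --pt "2 0 0 0.35 0 0 0" --pt "2 0 0 0.2 0 0 0" --pt "2 0 0 0 0 0 0"

```text
time_s: 23.17
tool_pos: [0.6202, 0.1677, 0.1416]
tool_rot: [-179.9, 29.6, 13.7]
force: [6.5, 1.5, 6.7]
grip_width: 0.0232
```

```bash
python3 held.py w16;python3 - <<'E'
from h import *
incase()
E
```

```text
[0.62023262 0.16769914 0.1416479 ] 0.02323640542982541
tcp in case mm [29.8 -0.1 86.4] rot err deg (tool axes) [-0.06 -0.37  0.  ] F [5.5 2.2 6.9] grip 23.2 t 23.2167 q6 103.2
```

View pics/w16c.png

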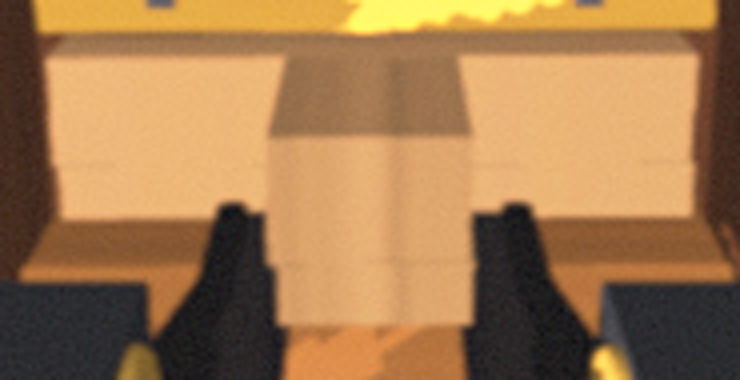

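All three are level. Release and withdraw.

Request:
move_arm --pt "4 0.05 0 0 0 0 0" --pt "4 0 0 0 0 0 0" --pt "4 0 0 0 0 0 0" --pt "4 0 0 0 0 0 0" --pt "4 0 0 -0.5 0 0 0"

```text
time_s: 23.63
tool_pos: [0.6207, 0.1681, 0.1427]
tool_rot: [-180.0, 30.1, 13.8]
force: [1.9, 0.8, -1.4]
grip_width: 0.0388
```

Request:
move_arm --pt "4 0 0 -2 0 0 0" --pt "4 0 0 -3 0 0 0" --pt "4 0 0 -2.8 0 0 0" --pt "4 0 0 0 0 0 0" --pt "4 0 0 0 0 0 0"

```text
time_s: 24.05
tool_pos: [0.6596, 0.177, 0.2123]
tool_rot: [-180.0, 29.9, 13.7]
force: [0.1, -0.1, -0.5]
grip_width: 0.0402
```

Run:
```python
from h import *
incase()
o,c=snap('wrist','w17.png');np.save('w17.npy',np.r_[o['tool_pos'],o['tool_rot']])
w=cv2.imread('pics/w17.png')
cv2.imwrite('pics/w17c.png',cv2.resize(w[110:325,190:430],None,fx=3.2,fy=2.7,interpolation=cv2.INTER_CUBIC))
```

```text
tcp in case mm [3.000e+01 1.000e-01 1.677e+02] rot err deg (tool axes) [-0.02 -0.09 -0.01] F [ 0.1 -0.1 -0.5] grip 40.2 t 24.05 q6 114.0
```

View pics/w17c.png

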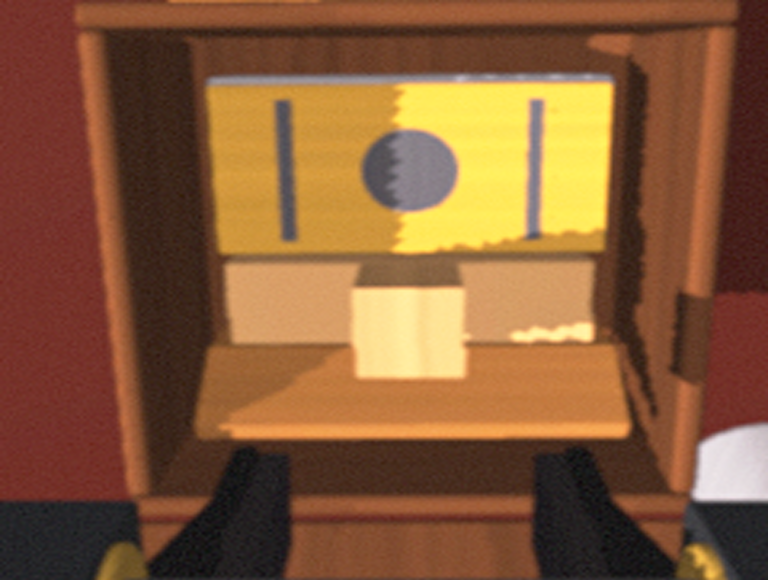

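Run:
```python
from h import *
c=viewer.read_camera('wrist');C=caseR()
a=np.load('w17.npy');o=dict(tool_pos=a[:3],tool_rot=a[3:])
def cz(p,z):
    q,d=ray(c,(190+p[0]/3.2,110+p[1]/2.7),o);q=C.T@(q-FLOOR);d=C.T@d;return ((q+d*(z-q[2])/d[2])*1000).round(1)
for n,p,z in [('sh frontL',(225,260),.045),('sh backL',(228,343),.045),('tab frontL',(352,288),.077),('tab backL',(354,379),.077),('lip',(300,426),.070),('cheek48',(280,346),.048),('circle',(411,171),.04),('rim in',(410,37),.085)]: print(n,cz(p,z))
# lid geometry
C=caseR()
hinge=cpt(.062,0,.085);print('hinge est',hinge)
```

```text
sh frontL [  3.5 -45.4  45. ]
sh backL [ 28.7 -46.   45. ]
tab frontL [  4.  -12.6  77. ]
tab backL [ 28.9 -12.6  77. ]
lip [ 45.2 -25.9  70. ]
cheek48 [ 28.7 -32.5  48. ]
circle [-21.5   0.2  40. ]
rim in [-57.  -0.  85.]
hinge est [0.59251523 0.16080281 0.15661216]
```

```bash
cat >> h.py <<'E'
H=cpt(.062,0,.085)
U=np.array([.9715,.2368,0])
YC=np.array([.2368,-.9715,0])
def lidpt(u,h,y=.04): return H+U*u+YC*y+np.array([0,0,h])
def inlid():
    o=env.get_obs();d=o['tool_pos']-H
    print('u,h(tip),y mm',(d@U*1000).round(1),((d[2]-.025)*1000).round(1),(d@YC*1000).round(1),o['tool_rot'].round(1),'F',o['force'].round(1),'t',o['time_s'])
E
python3 - <<'E'
from h import *
plan([.62,.06,.33],down(13.7),8)
E
```

```text
dist mm 171.7 ang deg 30.12
0 [-1.455  1.304 -0.888] [0.     0.0657 0.    ]
1 [-1.393  1.304 -0.982] [0.     0.0657 0.    ]
2 [-1.326  1.304 -1.072] [0.     0.0657 0.    ]
3 [-1.253  1.304 -1.156] [0.     0.0657 0.    ]
4 [-1.174  1.304 -1.236] [0.     0.0657 0.    ]
5 [-1.09   1.304 -1.31 ] [0.     0.0657 0.    ]
6 [-1.002  1.304 -1.379] [0.     0.0657 0.    ]
7 [-0.909  1.304 -1.442] [0.     0.0657 0.    ]
```

Request:
move_arm --pt "2 -0.8 1.6 -1.0 0 0.066 0" --pt "2 -1.0 1.6 -1.1 0 0.066 0" --pt "2 -1.4 1.3 -1.1 0 0.066 0" --pt "2 -1.4 1.3 -1.16 0 0.066 0" --pt "0 -1.4 1.3 -1.24 0 0.066 0"

```text
time_s: 24.57
tool_pos: [0.6408, 0.0987, 0.2836]
tool_rot: [-180.0, 11.1, 13.7]
force: [-0.4, -0.4, 0.1]
grip_width: 0.0191
```

Request:
move_arm --pt "0 -1.2 1.1 -1.31 0 0.066 0" --pt "0 -1.2 1.1 -1.38 0 0.066 0" --pt "0 -1.1 1.1 -1.44 0 0.066 0" --pt "0 0 0 0 0 0 0"

```text
time_s: 24.9
tool_pos: [0.6192, 0.0562, 0.3341]
tool_rot: [179.8, -0.6, 13.4]
force: [1.3, -0.1, 0.9]
grip_width: 0.0016
```

Run:
```python
from h import *
inlid()
plan(lidpt(-.080,.18),down(13.7),4)
snap('side','s18.png')
```

```text
u,h(tip),y mm 1.2 152.4 108.0 [179.8  -0.6  13.4] F [ 1.3 -0.1  0.9] t 24.9
dist mm 105.9 ang deg 0.73
0 [-2.037 -1.688 -0.092] [ 0.0009 -0.0027 -0.0014]
1 [-2.035 -1.69  -0.085] [ 0.0009 -0.0027 -0.0014]
2 [-2.033 -1.693 -0.078] [ 0.0009 -0.0027 -0.0014]
3 [-2.031 -1.696 -0.071] [ 0.0009 -0.0027 -0.0014]
```

View pics/s18.png

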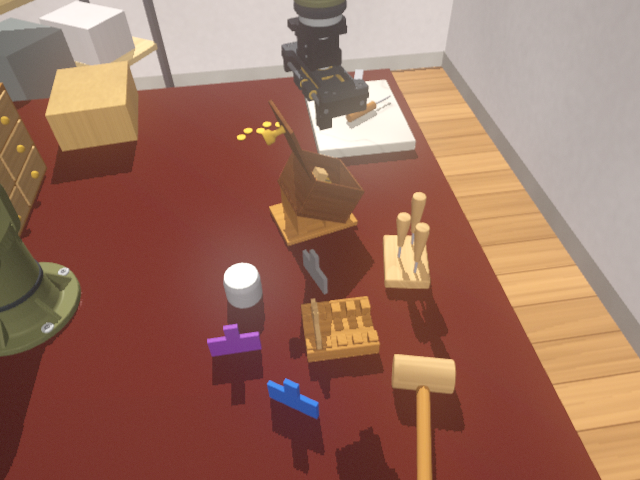

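Request:
move_arm --pt "0 -2.04 -1.69 -0.09 0 -0.003 -0.0014" --pt "0 -2.04 -1.69 -0.09 0 -0.003 -0.0014" --pt "0 -2.04 -1.69 -0.08 0 -0.003 -0.0014" --pt "0 -2.04 -1.69 -0.08 0 -0.003 -0.0014" --pt "0 0 0 0 0 0 0"

```text
time_s: 25.37
tool_pos: [0.5217, 0.1115, 0.3321]
tool_rot: [-179.8, 0.7, 14.4]
force: [-0.3, 1.2, 0.6]
grip_width: 0.0006
```

Run:
```python
from h import *
inlid()
plan(lidpt(-.080,.105),down(13.7),4)
snap('side','s19.png');snap('wrist','w19.png')
w=cv2.imread('pics/s19.png');cv2.imwrite('pics/s19c.png',cv2.resize(w[60:220,220:380],None,fx=3.7,fy=3.7))
```

```text
u,h(tip),y mm -80.5 150.5 31.1 [-179.8    0.7   14.4] F [-0.3  1.2  0.6] t 25.3667
dist mm 71.0 ang deg 0.99
0 [0.03  0.227 1.761] [-0.0007  0.0029  0.0032]
1 [0.025 0.225 1.761] [-0.0007  0.0029  0.0032]
2 [0.021 0.224 1.762] [-0.0007  0.0029  0.0032]
3 [0.016 0.223 1.762] [-0.0007  0.0029  0.0032]
```

View pics/s19c.png

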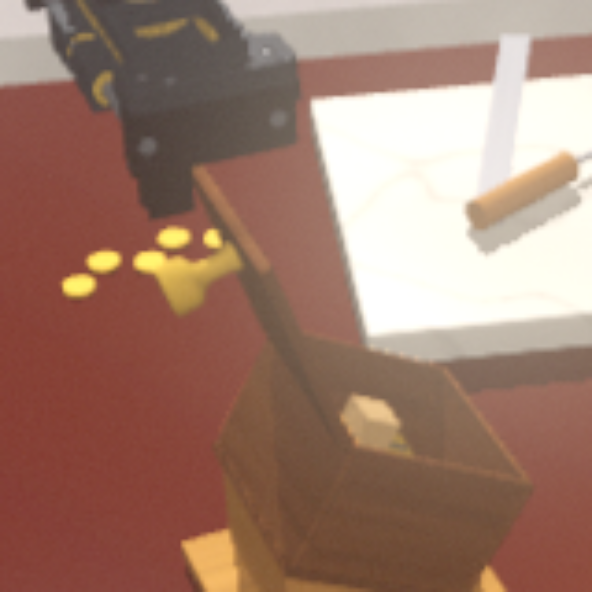

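View pics/w19.png

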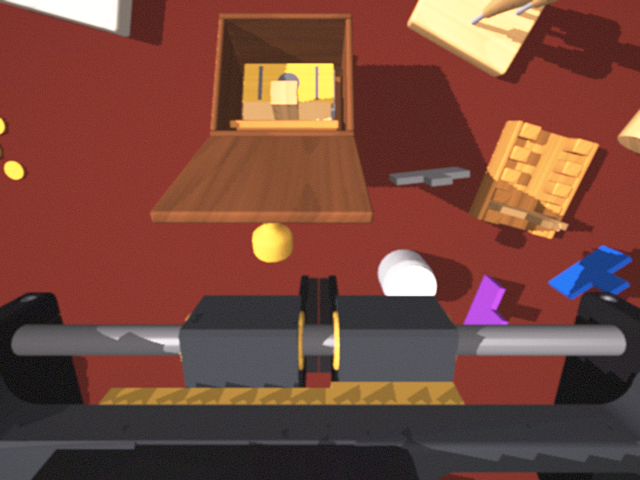

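Request:
move_arm --pt "0 0.0 0.3 1.2 0 0.003 0.003" --pt "0 0.0 0.3 1.8 0 0.003 0.003" --pt "0 0.0 0.3 1.8 0 0.003 0.003" --pt "0 0 0 1.6 0 0 0" --pt "0 0 0 0 0 0 0"

```text
time_s: 25.88
tool_pos: [0.5268, 0.0969, 0.2644]
tool_rot: [-179.9, 0.3, 13.4]
force: [-0.5, 0.2, -0.1]
grip_width: 0.0002
```

Run:
```python
from h import *
inlid()
# plan arc: contact finger edge; tip follows
```

```text
u,h(tip),y mm -79.0 82.7 46.5 [-179.9    0.3   13.4] F [-0.5  0.2 -0.1] t 25.8833
```

Request:
move_arm --pt "0 1.7 0 -0.1 0 0 0" --pt "0 1.4 0 -0.5 0 0 0" --pt "0 1.3 0 -0.8 0 0 0" --pt "0 1.7 0 -0.2 0 0 0" --pt "0 1.8 0 -0.1 0 0 0"

```text
time_s: 26.3
tool_pos: [0.6053, 0.1163, 0.2865]
tool_rot: [-180.0, 0.0, 13.5]
force: [-3.3, -0.5, -1.5]
grip_width: 0.0007
```

Run:
```python
from h import *
inlid()
snap('side','s20.png')
w=cv2.imread('pics/s20.png');cv2.imwrite('pics/s20c.png',cv2.resize(w[60:220,220:380],None,fx=3.7,fy=3.7))
```

```text
u,h(tip),y mm 1.9 104.9 46.2 [-180.     0.    13.5] F [-3.3 -0.5 -1.5] t 26.3
```

View pics/s20c.png

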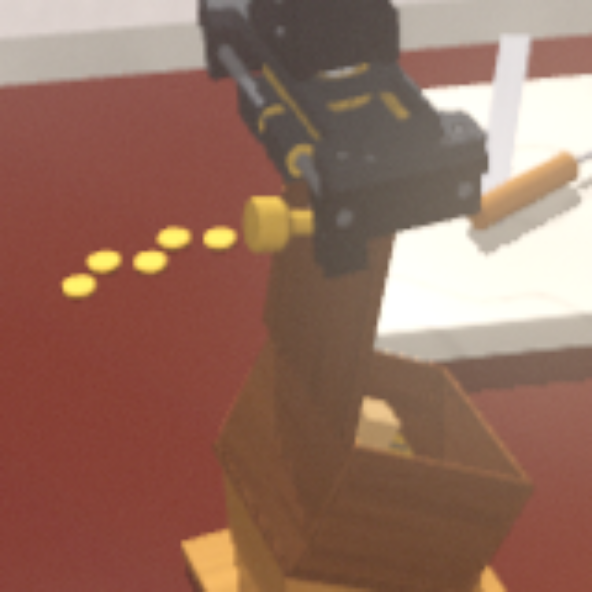

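Request:
move_arm --pt "0 1.6 0 0.7 0 0 0" --pt "0 1.6 0 0.7 0 0 0" --pt "0 1.4 0 1.0 0 0 0" --pt "0 1.3 0 1.1 0 0 0" --pt "0 1.0 0 1.4 0 0 0"

```text
time_s: 26.77
tool_pos: [0.6738, 0.1332, 0.2382]
tool_rot: [-179.9, -0.3, 13.5]
force: [-0.4, 0.3, 1.5]
grip_width: 0.0005
```

Run:
```python
from h import *
inlid()
```

```text
u,h(tip),y mm 72.4 56.6 46.0 [-179.9   -0.3   13.5] F [-0.4  0.3  1.5] t 26.7667
```

On track.

Request:
move_arm --pt "0 0.9 0 1.5 0 0 0" --pt "0 0.6 0 1.7 0 0 0" --pt "0 0.4 0 1.6 0 0 0" --pt "0 0.6 0 1.3 0 0 0" --pt "0 0.4 0 1.3 0 0 0"

```text
time_s: 27.18
tool_pos: [0.7011, 0.1396, 0.1628]
tool_rot: [-180.0, -0.2, 13.5]
force: [-0.2, 0.1, 1.1]
grip_width: 0.0008
```

Run:
```python
from h import *
inlid()
snap('side','s21.png')
w=cv2.imread('pics/s21.png');cv2.imwrite('pics/s21c.png',cv2.resize(w[60:220,220:380],None,fx=3.7,fy=3.7))
```

```text
u,h(tip),y mm 100.5 -18.8 46.3 [-180.    -0.2   13.5] F [-0.2  0.1  1.1] t 27.1833
```

View pics/s21c.png

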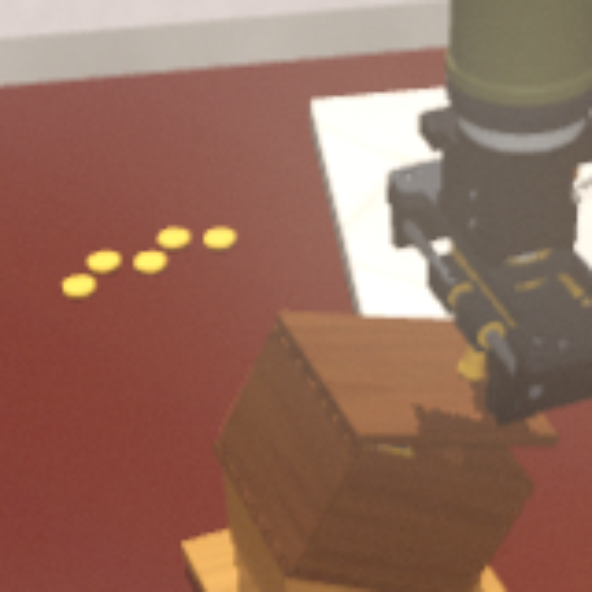

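Request:
move_arm --pt "0 0 0 1.2 0 0 0" --pt "0 -0.1 0 0.9 0 0 0" --pt "0 -0.1 0 0.4 0 0 0" --pt "0 0 0 0.3 0 0 0" --pt "0 0 0 0 0 0 0"

```text
time_s: 27.65
tool_pos: [0.7006, 0.1398, 0.1402]
tool_rot: [-180.0, -0.5, 13.5]
force: [-0.9, 0.3, 10.7]
grip_width: 0.0007
```

Run:
```python
from h import *
inlid()
```

```text
u,h(tip),y mm 100.0 -41.4 46.0 [-180.    -0.5   13.5] F [-0.9  0.3 10.7] t 27.65
```

Request:
move_arm --pt "0 0 0 0.3 0 0 0" --pt "0 0 0 0 0 0 0" --pt "0 0 0 0 0 0 0"

```text
time_s: 27.9
tool_pos: [0.7016, 0.1401, 0.1393]
tool_rot: [-180.0, -0.7, 13.5]
force: [-1.2, -0.6, 16.4]
grip_width: 0.0001
```

Request:
move_arm --pt "0 0 0 -1.5 0 0 0" --pt "0 0 0 -3 0 0 0" --pt "0 0 0 -3.5 0 0 0" --pt "0 0 2 -3.5 0 0 0" --pt "0 -1 3 -3 0 0 0"

```text
time_s: 28.32
tool_pos: [0.7004, 0.0944, 0.2795]
tool_rot: [-179.8, -0.4, 13.9]
force: [1.0, 0.1, -0.0]
grip_width: 0.0005
```

Request:
move_arm --pt "0 -1 4 0 0 0 0" --pt "0 -1 4 0 0 0 0" --pt "0 -1 4 0 0 0 0" --pt "0 -1 3 0 0 0 0" --pt "0 0 0 0 0 0 0"

```text
time_s: 28.73
tool_pos: [0.6953, -0.0778, 0.2764]
tool_rot: [179.6, -0.1, 12.7]
force: [-0.1, -2.7, -0.7]
grip_width: 0.0001
```

Run:
```python
from h import *
inlid()
snap('side','s22.png');snap('top','t22.png')
w=cv2.imread('pics/s22.png');cv2.imwrite('pics/s22c.png',cv2.resize(w[110:250,240:400],None,fx=4.5,fy=4.2,interpolation=cv2.INTER_CUBIC))
```

```text
u,h(tip),y mm 43.4 94.8 256.2 [ 1.796e+02 -1.000e-01  1.270e+01] F [-0.1 -2.7 -0.7] t 28.7333
```

View pics/s22c.png

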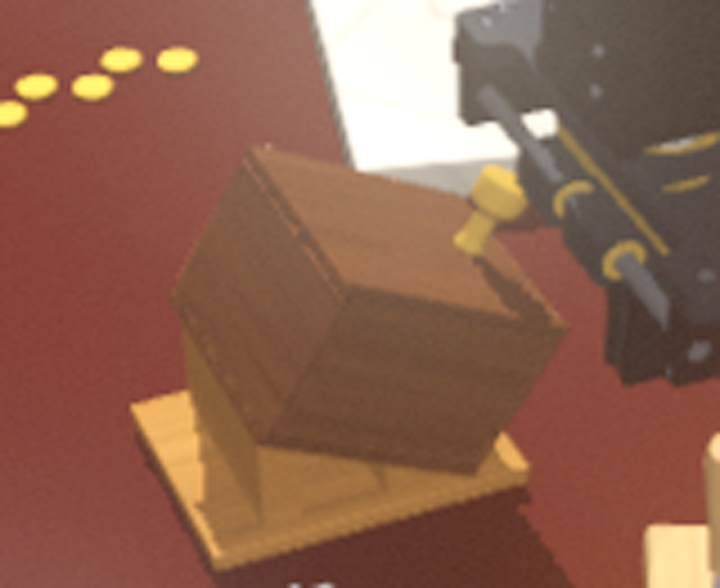

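View pics/t22.png

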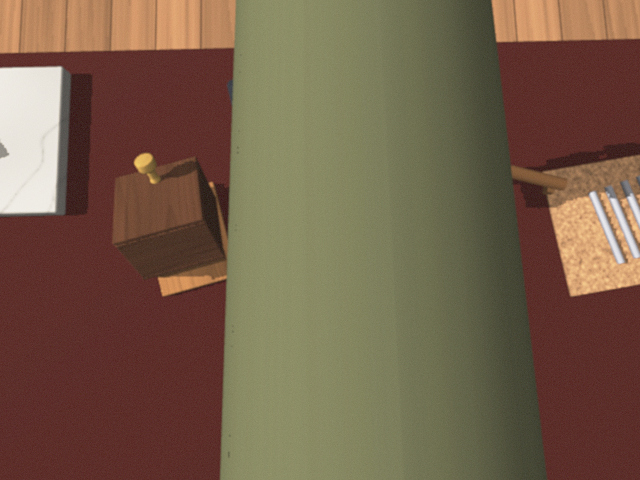

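Request:
move_arm --pt "0 0 0 0 0 0 0" --pt "0 0 0 0 0 0 0" --pt "0 0 0 0 0 0 0"

```text
time_s: 29.08
tool_pos: [0.6967, -0.063, 0.2765]
tool_rot: [-179.9, -0.2, 13.7]
force: [-0.0, -0.4, -0.2]
grip_width: 0.0003
```

Run:
```python
from h import *
o=env.get_obs();print(o['force'],o['joint_velocities'].round(2),o['time_s'])
print(job.sign_off())
```

```text
[-0.02195377 -0.44425621 -0.21027443] [ 0.07  0.06  0.33 -0.1   0.34  0.03  0.07] 29.0833
the job is handed in; nothing more can be done
None
```

I stood three plates one at a time in the gap, swung the lid shut, and handed the job in at 29 s of the 72 s allowed. The fourth plate stayed in the rack. I avoided the awls, the mallet and the tin throughout.

**Stack:** The first plate stood flat against the block. With two plates in, the cheek was still at its resting place to within about 0.3 mm, though I could only see a gap of roughly 0.6 mm behind the second plate. With the third plate in, all three stood level on the floor and the cheek measured about 6.5 to 7 mm back from rest, against the allowed 0.5 to 9.5 mm. That last look was with the hand withdrawn and the lid still open, since the shut lid then hid the stack.

**Lid:** The lid pressed against its stop at about 16 N, the fingertip height matched the shut position to within 1–2 mm, and the side view shows the lid flush with the rim. At hand-in the arm was clear of everything and the force on it read about zero.

**Checks that failed or disagreed:**
- My first lift of the first plate came up empty because the fingers had not finished closing, so I went back and gripped it again.
- I regripped the second plate once to move the fingers further off its centre.
- Two readings of the gap from pictures differed: about 18 mm at first, and about 16.6 mm from the strip behind the second plate. Both meant three plates were needed.

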